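# Clear the declared goods, lock the cigar tube in the scan cassette, put the goods back

## Robot

A 6-joint arm with a two-finger parallel gripper is mounted at the origin on the work surface. World frame = base frame: x ahead of the robot, y to its left, z up, the work surface at z = 0. Lengths are in m, angles in rad, forces in N, time in s.
With the tool pointing down it reaches from about 0.3 to 0.875 m from the base axis. Payload 6.4 kg.
Tool frame: the origin (TCP) lies midway between the tips of the shut fingers; the grasp point (between the pads) lies 19 mm behind it (ctrl.hold_point_z is the distance from the TCP to the grasp point, in m); z points along the fingers, y is the line along which they close (so a half turn about z gives the same grasp; the last joint's range is limited). The gripper opens to 85 mm and grips with 20 to 120 N. Pads are 22 mm wide; open, the fingers measure 114 mm over their backs; the gripper's body (76 mm by 85 mm) begins 54 mm behind the grasp point. The pads swing forward as they close: fully open they stand 13 mm farther back than shut.
Start: joints at [0.916, 0.181, 1.607, -0, 1.354, -0.206], TCP at [0.249, 0.518, 0.231] pointing down, gripper open.
Joint ranges: [-2.99, 2.99], [-0.89, 2.07], [0.3, 2.58], [-1.14, 4.28], [0, 2.63], [-3.12, 3.12]. Speed limits (rad/s): [2.57, 2.57, 3.01, 3.14, 3.14, 3.14].

## Interface

Orientations are given as a unit quaternion [w, x, y, z].
In Python, from bench import ctrl gives the robot as it stands.
- The arm moves only by the tool carry_out, never from a script. Its argument "plan" is text: rows parted by semicolons, each of 6 numbers parted by spaces: the shift along the tool's x, y, z as a fraction of full scale, then the turn, a rotation vector about the tool's x, y, z as a fraction of full scale. A call has exactly 8 rows; each row shifts and turns the commanded pose from where the row before left it, along the tool's axes as they then stand; what a row does not reach is not made up. Full scale, the value 1, is 40 mm for a shift and 0.1 rad for a turn. A row lasts 1/12 s, in which the tool goes at most 41.7 mm and 7.16 degrees, less where a joint would pass 70% of its speed; a pose out of reach is approached as far as the arm can. A call with a number of a shift or a turn outside -1 to 1 is refused whole. A call with a gripper value outside its range is refused whole. "claw" is the gripper's target within -1 to 1 (shut at 1, half-way at 0, fully open at -1), set as the call begins (left out, the last holds). The fingers move at their own pace and stop on an object; the grip force is fixed at half the most. Time passes only in rows, so rows that do not move let the fingers close, or fill a call up. It gives the time, the measured TCP pose, the force, the opening and the grip force at its end, in the units of the state.
- ctrl.get_obs(): the state, without advancing time (a new reading comes with each control period).
- ctrl.camera(name): name is "scene" or "side" or "wrist"; returns a dict with "pixels" (420x560x3 uint8, red, green, blue), "mtx" (3x3 intrinsics, pixels), "R" (3x3) and "t" (3): a world point X has camera coordinates R X + t. Camera axes: x right, y down, z forward; pixel columns grow to the right and rows downward; lengths in m; the calibration is good to about 2 mm. A picture is of the moment at which its call begins. There is no depth.
- ctrl.hand_in(): hands the job in; it is judged then, once.
The state is a dict: "time_s": time; "q": joint angles; "dq": joint speeds; "joint_efforts": joint torques, N m; "eef_pos": TCP position; "eef_rot": TCP orientation; "wrist_force": force on the tool from outside, world axes, zero at the start; "torque": the same for the moment, N m; "opening": opening from 0.0 (shut) to 1.0 (fully open); "grasp_force": force on a finger pad.
Only numpy, scipy, OpenCV 4.12 (cv2) and the standard library are available. Lean on these libraries where they do the work, as an engineer would, in place of code of your own. Each camera call takes 0.05 s, during which the arm holds its last target. There are 200 camera calls.

## Task

First move the pewter candlestick and the brown cup out of the way onto the yellow mat, leaving the silver cigar tube where it is. Then slide the orange gate of the green cassette open, lay the cigar tube in the white cradle and slide the gate fully shut over it. Only then stand the candlestick back on the middle of the blue square pad and the cup back on the middle of the round cork pad; never tip either of them over, and leave the clear cube where it is.

Things in the scene. Friction and masses are not known exactly. Their poses are not given: they have to be found in the camera images.
- candlestick_mid (a point): Pewter candlestick, loose, upright, 140 mm tall: round foot 64 mm across, stem about 24 mm, and at the top a cylindrical candle socket 40 mm across over its upper 40 mm (easiest grip). The point is on its axis half-way up, 70 mm above its underside; z up. About 0.4 kg. Starts on the blue pad, close in front of the cigar tube.
- cup_mid (a point): Brown stoneware cup without handle, loose, upright, 110 mm tall, 64 mm across, straight-sided, open at the top, wall 5 mm. The point is on its axis half-way up, 55 mm above its underside; z up. About 0.3 kg. Starts on the round cork pad beside the candlestick (centres about 100 mm apart), close in front of the cigar tube.
- tube_mid (a point): Silver cigar tube, loose, a lying cylinder 22 mm across and 150 mm long with a dark ring nearer one end. The point is at its centre, its y axis runs along the tube (either end may lead). About 0.06 kg. Starts behind candlestick and cup, level in a black rest (V blocks 50 mm either side of its middle, 34 mm high; between them fingers fit down to 5 mm above the table), centre 26 mm above the table.
- candle_pad: Blue square pad, fixed, 84 x 84 mm, 3 mm thick: the candlestick's place. Origin at the centre of its underside, on the table.
- cup_pad: Round cork pad, fixed, 84 mm across, 3 mm thick: the cup's place. Origin at the centre of its underside, on the table. Either pad may be the left one.
- mat: Yellow holding mat, fixed, on the left or the right: 240 mm along its x axis, 130 mm along its y axis, 3 mm thick. Origin at the centre of its underside, on the table. Candlestick and cup both fit, one behind the other along x.
- cradle (a point): Green scan cassette, fixed, opposite the mat. The point is where the tube's centre comes to lie, 36 mm above the table; the tube lies along y; z up. Two white V blocks 50 mm either side along y, 48 mm wide and 45 mm high at their tops, centre it; between them fingers fit down to the base, 8 mm above the table. End stops 30 mm high at 92 mm either side. Gate guides 69 to 127 mm along -x.
- gate (a joint): Orange gate of the cassette, a plate 52 to 58 mm above the table that slides along the cradle's -x: 0 m = fully shut over the middle of the cradle, 0.09 m = fully open, clear of the cradle by 68 mm. It starts nearly shut, slides stiffly (about 1.5 N) and stays where it is left.
- gate_knob (a point): Round black knob upright on the gate, 20 mm across, standing from 58 to 92 mm above the table; the point is on its axis 78 mm above the table, straight above the cradle point when the gate is shut. It moves along the cradle's -x as the gate opens.
- cube_mid (a point): Clear acrylic display cube with a black foot, loose, 70 mm on each edge, standing in front of the pads; a bystander to be left where it is. The point is at its centre, 35 mm above the table.
There are look-alikes about, which are no part of the job. What is shaped like the part that bears tube_mid but red is not meant. Leave any purple look-alike of the part that bears cup_mid alone.

How it is judged:
By the outcome, as a careful person would: the job done as asked, in the order asked, and still so for the second after the job is handed in, with the robot touching nothing.
It also fails if it takes over 136 s, if anything falls off the work surface, if the arm or the gripper's body presses on something with over 40 N, if the wrist force passes 120 N, or if a joint passes its speed limit or range.

## Working session

There is one attempt and no reset: what is moved stays moved. The work goes in short steps, Python scripts to look and compute and a tool call to move; the robot and the scene stay as the last step left them, time stands still between calls to the robot, and variables do not carry over. Pictures are saved under pics/ and viewed, at most 14 in all, crops included, and the job is handed in when it is done.

Besides the shell and the picture viewer there is one more tool, called after "Request:" as name(argument=value, ...), one argument or row to a line, values as JSON. carry_out: Moves the arm, as the interface text tells. Shift numbers are shares of 40 mm and turn numbers shares of 0.1 rad, none past 1 either way. Its arguments: {"type":"object","properties":{"plan":{"type":"string"},"claw":{"type":"number"}},"required":["plan"]}

```bash
mkdir -p pics; ls; cat > h.py <<'E'
from bench import ctrl
import numpy as np, cv2
def snap(n,f):
    c=ctrl.camera(n); cv2.imwrite('pics/'+f,cv2.cvtColor(c['pixels'],cv2.COLOR_RGB2BGR)); 
    np.savez('pics/'+f[:-4]+'.npz',**c); return c
def ray(c,u,v,z):
    K,R,t=[np.array(c[k],float) for k in('mtx','R','t')]
    d=R.T@np.linalg.solve(K,[u,v,1.]); o=-R.T@t
    return o+d*(z-o[2])/d[2]
def proj(c,X):
    K,R,t=[np.array(c[k],float) for k in('mtx','R','t')]
    p=K@(R@np.array(X,float)+t); return p[:2]/p[2]
E
python3 - <<'E'
from h import *
for n in('scene','side','wrist'):
    c=snap(n,n+'0.png'); R=c['R'];print(n,(-R.T@c['t']).round(3),R[2].round(2))
o=ctrl.get_obs();print({k:np.round(v,3) for k,v in o.items()},ctrl.hold_point_z)
E
```

```text
pics
scene [1.002 0.551 0.708] [-0.44 -0.58 -0.69]
side [ 0.513 -0.61   0.759] [ 0.08  0.65 -0.75]
wrist [0.186 0.549 0.372] [ 0.25 -0.12 -0.96]
{'time_s': np.float64(0.15), 'q': array([ 0.916,  0.181,  1.608,  0.   ,  1.354, -0.206]), 'dq': array([-0.001, -0.002, -0.001,  0.001,  0.001,  0.   ]), 'joint_efforts': array([ 2.0000e-03, -4.4526e+01, -3.5169e+01, -0.0000e+00,  6.0000e-03,
       -0.0000e+00]), 'eef_pos': array([0.249, 0.518, 0.231]), 'eef_rot': array([-0.   ,  0.223,  0.975, -0.001]), 'wrist_force': array([ 0.08 , -0.125, -0.528]), 'torque': array([-0.035, -0.004, -0.022]), 'grasp_force': np.float64(0.0), 'opening': np.float64(0.999)} 0.0187
```

View pics/scene0.png

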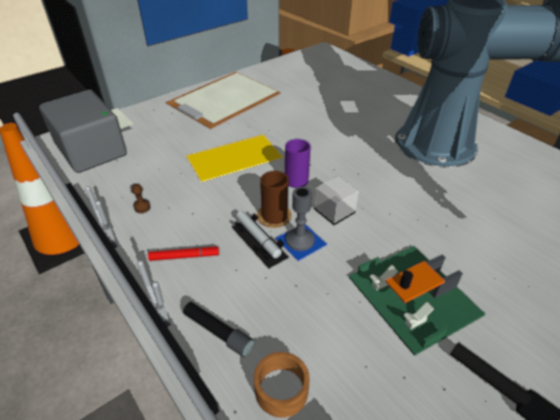

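View pics/side0.png

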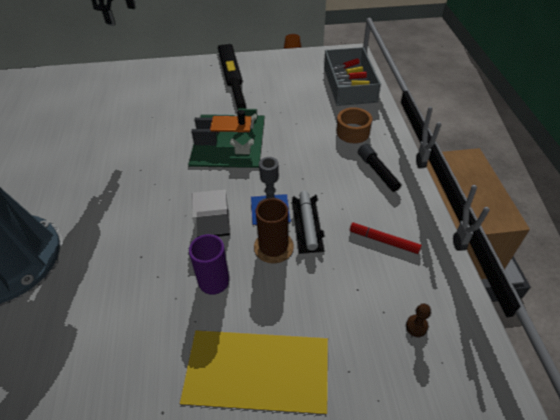

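Scene camera: yellow mat (235,157), brown cup (274,200), candlestick (301,220), tube (257,235), cassette (415,290), cube (335,200). Side camera: mat (257,370), purple decoy (210,265), cup (272,228), candlestick (269,175), tube (308,220), cassette (228,138).

```bash
cat > m.py <<'E'
from h import *
def load(f): return dict(np.load('pics/'+f+'.npz'))
def blobs(c,lo,hi,amin=30,roi=None):
    hsv=cv2.cvtColor(c['pixels'],cv2.COLOR_RGB2HSV)
    m=cv2.inRange(hsv,np.array(lo),np.array(hi))
    if roi: z=np.zeros_like(m); a,b,d,e=roi; z[b:e,a:d]=m[b:e,a:d]; m=z
    cs=cv2.findContours(m,cv2.RETR_EXTERNAL,cv2.CHAIN_APPROX_NONE)[0]
    return sorted([k for k in cs if cv2.contourArea(k)>amin],key=cv2.contourArea,reverse=True)
E
python3 - <<'E'
from m import *
col={'yellow':((24,150,120),(34,255,255),.003),'blue':((108,150,80),(125,255,255),.003),'orange':((5,200,150),(17,255,255),.058),'green':((65,80,20),(90,255,120),.008)}
roi={'scene0':(140,120,500,360),'side0':(150,90,360,420)}
for f in('scene0','side0'):
    c=load(f)
    for n,(lo,hi,z) in col.items():
        for k in blobs(c,lo,hi,40,roi[f])[:2]:
            p=cv2.boxPoints(cv2.minAreaRect(k))
            w=np.array([ray(c,*q,z)[:2] for q in p])
            print(f,n,cv2.contourArea(k),'px',p.mean(0).round(),'w',w.mean(0).round(3),'sides',np.linalg.norm(w-np.roll(w,1,0),axis=1).round(3),w.round(3).tolist())
a=load('scene0')['pixels'][160:360,210:500];b=load('side0')['pixels'][90:300,170:360]
a=cv2.resize(a,None,fx=2.75,fy=2.75,interpolation=2);b=cv2.resize(b,None,fx=2.85,fy=2.85,interpolation=2)
for i,x in enumerate((a,b)):cv2.imwrite(f'pics/crop{i}.png',x[...,::-1]);print(x.shape)
E
```

```text
scene0 yellow 2021.5 px [231. 158.] w [ 0.506 -0.297] sides [0.126 0.252 0.139 0.232] [[0.602, -0.381], [0.355, -0.333], [0.42, -0.211], [0.646, -0.263]]
scene0 blue 283.5 px [301. 241.] w [0.559 0.06 ] sides [0.099 0.086 0.105 0.079] [[0.598, 0.021], [0.515, -0.003], [0.523, 0.102], [0.6, 0.12]]
scene0 orange 845.5 px [415. 281.] w [0.488 0.31 ] sides [0.057 0.114 0.062 0.107] [[0.531, 0.276], [0.418, 0.291], [0.449, 0.345], [0.555, 0.328]]
scene0 green 5097.0 px [416. 294.] w [0.468 0.303] sides [0.221 0.216 0.256 0.173] [[0.547, 0.198], [0.332, 0.177], [0.41, 0.421], [0.583, 0.416]]
side0 yellow 9205.0 px [255. 371.] w [ 0.493 -0.3  ] sides [0.236 0.131 0.263 0.127] [[0.368, -0.341], [0.373, -0.211], [0.631, -0.263], [0.6, -0.386]]
side0 blue 91.5 px [258. 210.] w [0.531 0.06 ] sides [0.08  0.03  0.08  0.028] [[0.519, 0.102], [0.549, 0.098], [0.541, 0.019], [0.513, 0.022]]
side0 green 2067.0 px [226. 141.] w [0.469 0.303] sides [0.199 0.2   0.196 0.179] [[0.374, 0.416], [0.572, 0.388], [0.553, 0.193], [0.376, 0.217]]
side0 green 47.0 px [246. 111.] w [0.528 0.415] sides [0.049 0.025 0.05  0.025] [[0.504, 0.413], [0.508, 0.438], [0.553, 0.418], [0.549, 0.393]]
(550, 798, 3)
(598, 542, 3)
```

View pics/crop0.png

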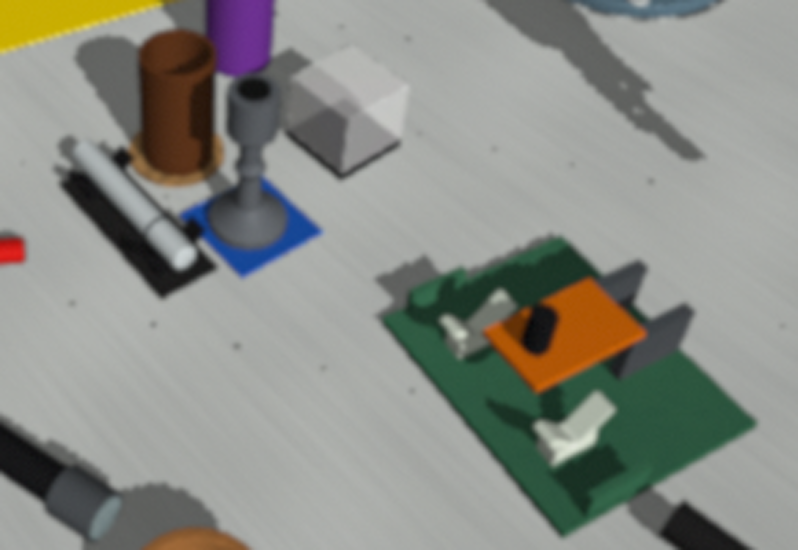

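View pics/crop1.png

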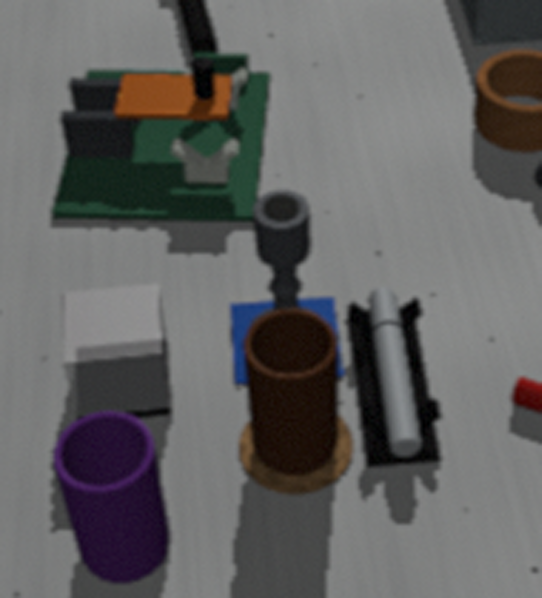

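```bash
python3 - <<'E'
from m import *
S,D=load('scene0'),load('side0')
a=lambda x,y:(210+x/2.752-.2,160+y/2.75-.2)
b=lambda x,y:(170+x/2.853-.2,90+y/2.848-.2)
for n,p,q,z in [('candle',(254,88),(281,208),.143),('cup',(178,50),(292,342),.113),('knobtop',(543,311),(204,72),.092),('knobbase',(537,349),(204,95),.058),
 ('tubeA',(82,150),(383,296),.028),('tubeB',(182,258),(405,447),.028),('cork',(176,150),(296,437),.003),
 ('blueL',(182,215),(342,376),.003),('blueB',(242,275),(336,298),.003),('blueR',(321,230),(232,303),.003),('blue4',(262,178),(236,383),.003),
 ('white+',(573,430),(238,80),.045),('white-',(478,322),(206,150),.045),('gL',(382,320),(256,217),.008),('gB',(563,536),(270,72),.008),('gR',(757,424),(90,70),.008),('gT',(563,237),(53,216),.008),
 ('cubetop',(350,85),(112,320),.07),('orL',(484,333),(230,117),.058),('orB',(541,390),(232,74),.058),('orR',(646,334),(122,73),.058),('orT',(590,280),(115,115),.058)]:
    print(n,ray(S,*a(*p),z)[:2].round(3),ray(D,*b(*q),z)[:2].round(3))
for c,r in((S,(140,120,320,200)),(D,(150,300,360,420))):
    k=cv2.convexHull(blobs(c,(24,150,120),(34,255,255),100,r)[0])
    p=cv2.approxPolyDP(k,6,True)[:,0]; print(len(p),p.tolist(),[ray(c,*map(float,x),.003)[:2].round(3).tolist() for x in p])
E
```

```text
candle [0.559 0.057] [0.557 0.056]
cup [ 0.553 -0.042] [ 0.554 -0.042]
knobtop [0.514 0.302] [0.514 0.287]
knobbase [0.515 0.307] [0.512 0.301]
tubeA [ 0.633 -0.07 ] [0.634 0.07 ]
tubeB [0.64  0.075] [ 0.627 -0.076]
cork [ 0.555 -0.043] [ 0.554 -0.038]
blueL [0.598 0.021] [0.595 0.015]
blueB [0.6 0.1] [0.601 0.096]
blueR [0.519 0.103] [0.517 0.102]
blue4 [0.519 0.028] [0.514 0.019]
white+ [0.538 0.36 ] [0.543 0.335]
white- [0.52  0.262] [0.509 0.243]
gL [0.548 0.201] [0.545 0.194]
gB [0.58  0.396] [0.576 0.392]
gR [0.408 0.423] [0.407 0.418]
gT [0.376 0.229] [0.375 0.218]
cubetop [0.436 0.039] [0.43  0.034]
orL [0.534 0.276] [0.532 0.267]
orB [0.539 0.331] [0.538 0.327]
orR [0.447 0.344] [0.442 0.342]
orT [0.438 0.29 ] [0.435 0.283]
5 [[272, 146], [268, 161], [204, 180], [187, 157], [261, 135]] [[0.388, -0.272], [0.439, -0.221], [0.62, -0.257], [0.605, -0.373], [0.379, -0.336]]
5 [[180, 401], [188, 366], [221, 332], [326, 339], [326, 412]] [[0.368, -0.337], [0.38, -0.28], [0.438, -0.224], [0.623, -0.262], [0.6, -0.385]]
```

Request:
carry_out(
  plan="0 0 0 0 0 -0.97;0 0 0 0 0 -0.97;0 0 0 0 0 -0.97;-0.68 -0.72 -0.05 0 0 0;-0.68 -0.72 -0.05 0 0 0;-0.68 -0.72 -0.05 0 0 0;-0.68 -0.72 -0.05 0 0 0;-0.68 -0.72 -0.05 0 0 0",
  claw=-1,
)

```text
time_s: 0.82
eef_pos: [0.3615, 0.3529, 0.2412]
eef_rot: [-0.0, 0.078, 0.997, -0.0]
wrist_force: [0.6, 0.2, 0.6]
opening: 1.002
grasp_force: 0.0
```

Request:
carry_out(
  plan="-0.68 -0.72 -0.05 0 0 0;-0.68 -0.72 -0.05 0 0 0;-0.68 -0.72 -0.05 0 0 0;-0.68 -0.72 -0.05 0 0 0;-0.68 -0.72 0 0 0 0;-0.68 -0.72 0 0 0 0;-0.68 -0.72 0 0 0 0;0 0 0 0 0 0",
)

```text
time_s: 1.48
eef_pos: [0.5207, 0.1198, 0.2491]
eef_rot: [0.001, 0.082, 0.997, -0.001]
wrist_force: [-1.3, 0.3, -0.2]
opening: 1.002
grasp_force: 0.0
```

```bash
cat > d.py <<'E'
import sys
from m import *
from scipy.spatial.transform import Rotation as Ro
def rot(o):
    q=o['eef_rot']; return Ro.from_quat([q[1],q[2],q[3],q[0]]).as_matrix()
def delta(t,yaw=None):
    """units of tool shift to world TCP target; yaw error of tool y axis (deg wanted) in turn units"""
    o=ctrl.get_obs(); R=rot(o); p=np.array(o['eef_pos'])
    print('t',round(float(o['time_s']),2),'p',p.round(4),'yaw_y',np.degrees(np.arctan2(R[1,1],R[0,1])).round(1),'tilt',R[:,2].round(3),'open',round(float(o['opening']),3),'gf',round(float(o['grasp_force']),1),'F',np.round(o['wrist_force'],1))
    for x in t: print(x,'units',(R.T@(np.array(x)-p)/.04).round(2)); p=np.array(x)
if __name__=='__main__': delta([eval('['+a+']') for a in sys.argv[1:]])
E
python3 d.py .558,.057,.25 .558,.057,.106
python3 -c "
from h import *
snap('wrist','w1.png')"
```

```text
t 1.48 p [0.5207 0.1198 0.2491] yaw_y 80.6 tilt [ 0.001 -0.002 -1.   ] open 1.002 gf 0.0 F [-1.3  0.3 -0.2]
[0.558, 0.057, 0.25] units [-1.18 -1.4  -0.02]
[0.558, 0.057, 0.106] units [0.01 0.01 3.6 ]
```

View pics/w1.png

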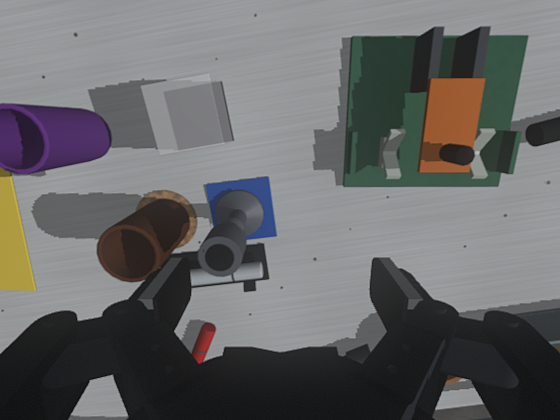

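Wrist view: candlestick socket (221,253), cup rim (128,252), tube (230,273), cassette with knob (457,154) and white V blocks near (393,153) and (482,150). Checking points.

```bash
python3 - <<'E'
from m import *
c=load('w1')
for n,p,z in [('candle',(221,254),.143),('cup',(128,252),.113),('wh-',(390,153),.045),('wh+',(484,152),.045),('knobtop',(448,153),.092),('knobbase',(467,155),.058),('gate',(421,172),.058),('gate',(478,174),.058),('cork',(167,218),.003),('pad',(240,208),.003),('g',(344,186),.008),('g',(500,187),.008),('g',(528,36),.008),('g',(352,37),.008),('cube',(195,115),.035),('tubeend',(262,271),.026)]:
    print(n,ray(c,*p,z)[:2].round(3))
E
```

```text
candle [0.554 0.062]
cup [ 0.55  -0.038]
wh- [0.505 0.249]
wh+ [0.521 0.353]
knobtop [0.507 0.289]
knobbase [0.519 0.327]
gate [0.529 0.277]
gate [0.542 0.339]
cork [ 0.549 -0.039]
pad [0.552 0.061]
g [0.543 0.2  ]
g [0.577 0.398]
g [0.405 0.423]
g [0.374 0.227]
cube [0.428 0.039]
tubeend [0.636 0.077]
```

Request:
carry_out(
  plan="-0.6 -0.7 0 0 0 0;-0.58 -0.7 0 0 0 0;0 0 0 0 0 0;0 0 0.9 0 0 0;0 0 0.9 0 0 0;0 0 0.9 0 0 0;0 0 0.9 0 0 0;0 0 0 0 0 0",
)

```text
time_s: 2.2
eef_pos: [0.5488, 0.0646, 0.0977]
eef_rot: [-0.007, 0.078, 0.997, 0.0]
wrist_force: [-1.9, 0.6, -0.6]
opening: 1.003
grasp_force: 0.0
```

```bash
python3 d.py .558,.057,.106
```

```text
t 2.2 p [0.5488 0.0646 0.0977] yaw_y 81.0 tilt [-0.014  0.002 -1.   ] open 1.003 gf 0.0 F [-1.9  0.6 -0.6]
[0.558, 0.057, 0.106] units [-0.25 -0.15 -0.21]
```

Request:
carry_out(
  plan="-0.22 -0.12 -0.2 0 0 0;0 0 0 0 0 0;0 0 0 0 0 0;0 0 0 0 0 0;0 0 0 0 0 0;0 0 0 0 0 0;0 0 0 0 0 0;0 0 0 0 0 0",
)

```text
time_s: 2.87
eef_pos: [0.5632, 0.0567, 0.1135]
eef_rot: [0.0, 0.079, 0.997, 0.0]
wrist_force: [-0.6, -0.6, -0.4]
opening: 0.998
grasp_force: 0.0
```

```bash
python3 d.py .558,.057,.106
```

```text
t 2.87 p [0.5632 0.0567 0.1135] yaw_y 81.0 tilt [ 0. -0. -1.] open 0.998 gf 0.0 F [-0.6 -0.6 -0.4]
[0.558, 0.057, 0.106] units [ 0.13 -0.01  0.19]
```

Request:
carry_out(
  plan="0.15 0 0.17 0 0 0;0 0 0 0 0 0;0 0 0 0 0 0;0 0 0 0 0 0;0 0 0 0 0 0;0 0 0 0 0 0;0 0 0 0 0 0;0 0 0 0 0 0",
  claw=1,
)

```text
time_s: 3.53
eef_pos: [0.5573, 0.0576, 0.1064]
eef_rot: [-0.0, 0.079, 0.997, 0.0]
wrist_force: [0.9, 0.6, -1.5]
opening: 0.455
grasp_force: 60.6
```

```bash
python3 d.py .557,.059,.106 .557,.059,.25 .438,-.285,.25 .438,-.285,.108
```

```text
t 3.53 p [0.5573 0.0576 0.1064] yaw_y 81.0 tilt [-0.  0. -1.] open 0.455 gf 60.6 F [ 0.9  0.6 -1.5]
[0.557, 0.059, 0.106] units [0.01 0.03 0.01]
[0.557, 0.059, 0.25] units [ 0.   0.  -3.6]
[0.438, -0.285, 0.25] units [ 1.59 -8.96 -0.  ]
[0.438, -0.285, 0.108] units [-0.   -0.    3.55]
```

Request:
carry_out(
  plan="0 0 -0.4 0 0 0;0 0 -0.8 0 0 0;0 0 -0.9 0 0 0;0 0 -0.9 0 0 0;0 0 -0.6 0 0 0;-0.05 -0.3 0 0 0 0;-0.08 -0.5 0 0 0 0;-0.12 -0.75 0 0 0 0",
)

```text
time_s: 4.2
eef_pos: [0.5566, -0.0045, 0.2493]
eef_rot: [-0.001, 0.077, 0.997, 0.0]
wrist_force: [-0.2, 0.3, -4.5]
opening: 0.455
grasp_force: 61.2
```

Request:
carry_out(
  plan="-0.12 -0.8 0 0 0 0;-0.12 -0.8 0 0 0 0;-0.12 -0.8 0 0 0 0;-0.12 -0.8 0 0 0 0;-0.12 -0.8 0 0 0 0;-0.12 -0.8 0 0 0 0;-0.12 -0.8 0 0 0 0;-0.12 -0.8 0 0 0 0",
)

```text
time_s: 4.87
eef_pos: [0.5536, -0.2658, 0.248]
eef_rot: [-0.002, 0.079, 0.997, 0.001]
wrist_force: [1.2, -0.5, -3.8]
opening: 0.453
grasp_force: 61.2
```

Request:
carry_out(
  plan="-0.12 -0.6 0 0 0 0;-0.07 -0.3 0 0 0 0;0 -0.15 0 0 0 0;0 0 0 0 0 0;0 0 0 0 0 0;0 0 0 0 0 0;0 0 0 0 0 0;0 0 0 0 0 0",
)

```text
time_s: 5.53
eef_pos: [0.5564, -0.3055, 0.2507]
eef_rot: [0.0, 0.078, 0.997, 0.0]
wrist_force: [-0.7, 0.0, -4.4]
opening: 0.456
grasp_force: 61.4
```

```bash
python3 d.py .557,-.306,.25 .557,-.306,.108; python3 -c "
from h import *
snap('side','s2.png')"
```

```text
t 5.53 p [ 0.5564 -0.3055  0.2507] yaw_y 81.1 tilt [ 0.  0. -1.] open 0.456 gf 61.4 F [-0.7  0.  -4.4]
[0.557, -0.306, 0.25] units [-0.02 -0.01  0.02]
[0.557, -0.306, 0.108] units [ 0.   -0.    3.55]
```

View pics/s2.png

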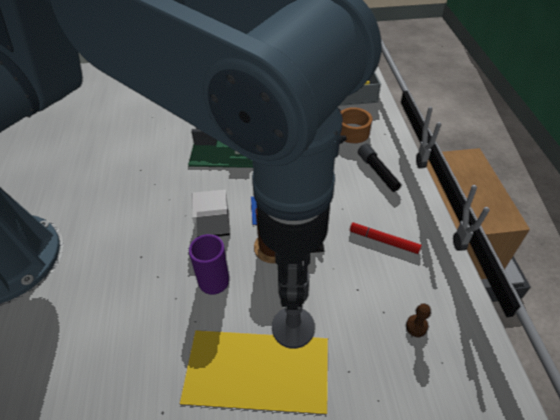

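The candlestick hangs upright at (293,320), above the far end of the yellow mat (255,370); mat corners as measured.

Request:
carry_out(
  plan="0 0 0.7 0 0 0;0 0 0.9 0 0 0;0 0 0.9 0 0 0;0 0 0.7 0 0 0;0 0 0.3 0 0 0;0 0 0.09 0 0 0;0 0 0 0 0 0;0 0 0 0 0 0",
)

```text
time_s: 6.25
eef_pos: [0.5569, -0.3071, 0.1081]
eef_rot: [0.001, 0.079, 0.997, -0.001]
wrist_force: [0.4, 0.1, -3.3]
opening: 0.456
grasp_force: 63.1
```

Request:
carry_out(
  plan="0 0 0 0 0 0;0 0 0 0 0 0;0 0 0 0 0 0;0 0 0 0 0 0;0 0 0 0 0 0;0 0 0 0 0 0;0 0 -0.5 0 0 0;0 0 -0.9 0 0 0",
  claw=-1,
)

```text
time_s: 6.92
eef_pos: [0.5533, -0.3046, 0.1584]
eef_rot: [-0.004, 0.079, 0.997, 0.003]
wrist_force: [1.1, -0.3, -0.1]
opening: 1.003
grasp_force: 0.0
```

Request:
carry_out(
  plan="0 0 -0.9 0 0 0;0 0 -0.9 0 0 0;0 0 -0.4 0 0 0;0.04 0.9 0 0 0 0;0.04 0.9 0 0 0 0;0.04 0.9 0 0 0 0;0.04 0.9 0 0 0 0;0 0 0 0 0 0",
)

```text
time_s: 7.58
eef_pos: [0.5728, -0.1575, 0.2511]
eef_rot: [0.0, 0.076, 0.997, 0.001]
wrist_force: [-0.1, -0.6, -0.5]
opening: 0.997
grasp_force: 0.0
```

```bash
python3 d.py .553,-.041,.25 .553,-.041,.08;python3 -c "
from h import *
snap('side','s3.png')"
```

```text
t 7.58 p [ 0.5728 -0.1575  0.2511] yaw_y 81.2 tilt [ 0.     0.003 -1.   ] open 0.997 gf 0.0 F [-0.1 -0.6 -0.5]
[0.553, -0.041, 0.25] units [0.93 2.8  0.04]
[0.553, -0.041, 0.08] units [-0.   -0.01  4.25]
```

Request:
carry_out(
  plan="0.3 0.85 0 0 0 0;0.3 0.85 0 0 0 0;0.3 0.75 0 0 0 0;0.06 0.33 0 0 0 0;0 0 0 0 0 0;0 0 0 0 0 0;0 0 0 0 0 0;0 0 0 0 0 0",
)

```text
time_s: 8.3
eef_pos: [0.5523, -0.0494, 0.2508]
eef_rot: [0.0, 0.08, 0.997, -0.0]
wrist_force: [-0.0, -0.4, -0.3]
opening: 1.001
grasp_force: 0.0
```

```bash
python3 d.py .553,-.041,.25 .553,-.041,.064
```

```text
t 8.3 p [ 0.5523 -0.0494  0.2508] yaw_y 80.9 tilt [ 0.    -0.001 -1.   ] open 1.001 gf 0.0 F [-0.  -0.4 -0.3]
[0.553, -0.041, 0.25] units [0.01 0.21 0.02]
[0.553, -0.041, 0.064] units [0.   0.   4.65]
```

View pics/s3.png

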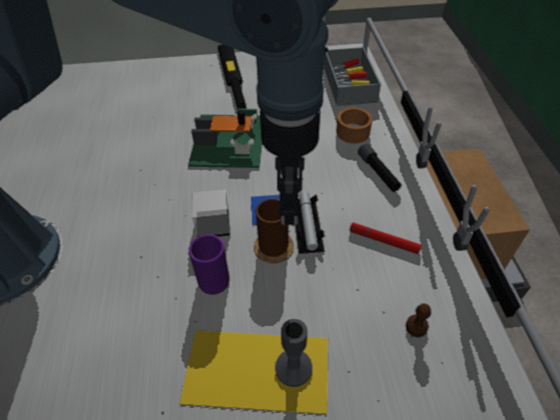

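The candlestick stands upright on the mat's far half, foot at (293,370). Next, the cup.

Request:
carry_out(
  plan="0 0.21 0 0 0 0;0 0 0.5 0 0 0;0 0 0.8 0 0 0;0 0 0.8 0 0 0;0 0 0.8 0 0 0;0 0 0.8 0 0 0;0 0 0.6 0 0 0;0 0 0.35 0 0 0",
)

```text
time_s: 8.97
eef_pos: [0.5513, -0.0392, 0.0613]
eef_rot: [-0.002, 0.079, 0.997, 0.001]
wrist_force: [-0.0, 0.1, 0.8]
opening: 1.0
grasp_force: 0.0
```

Request:
carry_out(
  plan="0 0 0 0 0 0;0 0 0 0 0 0;0 0 0 0 0 0;0 0 0 0 0 0;0 0 0 0 0 0;0 0 0 0 0 0;0 0 0 0 0 0;0 0 0 0 0 0",
  claw=1,
)

```text
time_s: 9.63
eef_pos: [0.5534, -0.0394, 0.0652]
eef_rot: [0.0, 0.079, 0.997, -0.0]
wrist_force: [-0.1, -0.0, -3.1]
opening: 0.74
grasp_force: 66.2
```

```bash
python3 d.py .553,-.041,.064 .553,-.041,.22 .438,-.286,.22
```

```text
t 9.63 p [ 0.5534 -0.0394  0.0652] yaw_y 81.0 tilt [ 0. -0. -1.] open 0.74 gf 66.2 F [-0.1 -0.  -3.1]
[0.553, -0.041, 0.064] units [ 0.   -0.04  0.03]
[0.553, -0.041, 0.22] units [-0.  -0.  -3.9]
[0.438, -0.286, 0.22] units [ 1.88 -6.5  -0.  ]
```

Request:
carry_out(
  plan="0 0 -0.4 0 0 0;0 0 -0.8 0 0 0;0 0 -0.9 0 0 0;0 0 -0.9 0 0 0;0 0 -0.6 0 0 0;0 0 -0.3 0 0 0;0.1 -0.35 0 0 0 0;0.15 -0.55 0 0 0 0",
)

```text
time_s: 10.3
eef_pos: [0.5382, -0.0723, 0.2215]
eef_rot: [0.001, 0.077, 0.997, 0.0]
wrist_force: [-1.1, -0.1, -2.9]
opening: 0.746
grasp_force: 67.3
```

Request:
carry_out(
  plan="0.23 -0.8 0 0 0 0;0.23 -0.8 0 0 0 0;0.23 -0.8 0 0 0 0;0.23 -0.8 0 0 0 0;0.23 -0.8 0 0 0 0;0.23 -0.8 0 0 0 0;0.17 -0.5 0 0 0 0;0.08 -0.3 0 0 0 0",
)

```text
time_s: 10.97
eef_pos: [0.4363, -0.2861, 0.2197]
eef_rot: [-0.001, 0.08, 0.997, 0.0]
wrist_force: [-0.1, -0.2, -2.6]
opening: 0.746
grasp_force: 67.4
```

Request:
carry_out(
  plan="0 0 0 0 0 0;0 0 0 0 0 0;0 0 0.5 0 0 0;0 0 0.5 0 0 0;0 0 0.5 0 0 0;0 0 0 0 0 0;0 0 0 0 0 0;0 0 0 0 0 0",
)

```text
time_s: 11.63
eef_pos: [0.439, -0.2839, 0.1619]
eef_rot: [0.0, 0.078, 0.997, -0.0]
wrist_force: [-0.1, -0.5, -2.4]
opening: 0.746
grasp_force: 67.5
```

```bash
python3 d.py .438,-.286,.0655
```

```text
t 11.63 p [ 0.439  -0.2839  0.1619] yaw_y 81.0 tilt [ 0.001 -0.001 -1.   ] open 0.746 gf 67.5 F [-0.1 -0.5 -2.4]
[0.438, -0.286, 0.0655] units [ 0.02 -0.06  2.41]
```

Request:
carry_out(
  plan="0 -0.06 0.5 0 0 0;0 0 0.7 0 0 0;0 0 0.6 0 0 0;0 0 0.4 0 0 0;0 0 0.19 0 0 0;0 0 0 0 0 0;0 0 0 0 0 0;0 0 0 0 0 0",
)

```text
time_s: 12.3
eef_pos: [0.4388, -0.2876, 0.0669]
eef_rot: [0.001, 0.079, 0.997, -0.001]
wrist_force: [0.1, -0.8, -3.2]
opening: 0.745
grasp_force: 67.5
```

Request:
carry_out(
  plan="0 0 0 0 0 0;0 0 0 0 0 0;0 0 0 0 0 0;0 0 0 0 0 0;0 0 0 0 0 0;0 0 -0.3 0 0 0;0 0 -0.9 0 0 0;0 0 -0.9 0 0 0",
  claw=-1,
)

```text
time_s: 12.97
eef_pos: [0.4366, -0.2855, 0.1494]
eef_rot: [-0.002, 0.079, 0.997, 0.001]
wrist_force: [1.1, -0.7, 0.6]
opening: 1.001
grasp_force: 0.0
```

Request:
carry_out(
  plan="0 0 -0.9 0 0 0;0 0 -0.9 0 0 0;0 0 -0.9 0 0 0;-0.05 0.8 0 0 0 0;-0.05 0.9 0 0 0 0;-0.05 0.9 0 0 0 0;-0.05 0.9 0 0 0 0;-0.05 0.9 0 0 0 0",
)

```text
time_s: 13.63
eef_pos: [0.4753, -0.1129, 0.2585]
eef_rot: [0.001, 0.079, 0.997, -0.0]
wrist_force: [0.3, 0.9, 0.1]
opening: 0.998
grasp_force: 0.0
```

Request:
carry_out(
  plan="-0.05 0.9 0 0 0 0;-0.05 0.9 0 0 0 0;-0.05 0.9 0 0 0 0;-0.05 0.9 0 0 0 0;-0.05 0.9 0 0 0 0;-0.05 0.9 0 0 0 0;0 0 0 0 0 0;0 0 0 0 0 0",
)

```text
time_s: 14.3
eef_pos: [0.5209, 0.0989, 0.2581]
eef_rot: [0.0, 0.077, 0.997, -0.0]
wrist_force: [-0.0, 0.2, -1.1]
opening: 0.999
grasp_force: 0.0
```

```bash
python3 d.py .49,.29,.25; python3 -c "
from h import *
snap('side','s4.png')
snap('wrist','w4.png')"
```

```text
t 14.3 p [0.5209 0.0989 0.2581] yaw_y 81.2 tilt [ 0. -0. -1.] open 0.999 gf 0.0 F [-0.   0.2 -1.1]
[0.49, 0.29, 0.25] units [1.5 4.6 0.2]
```

View pics/w4.png

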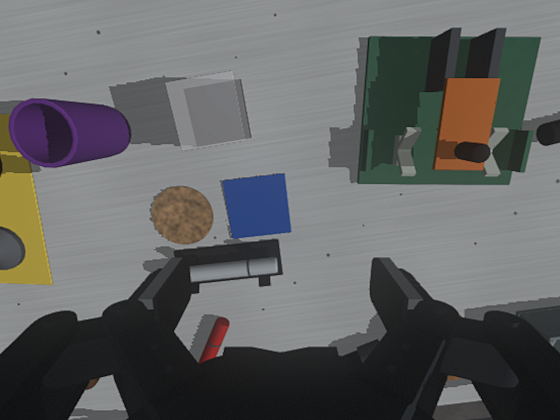

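Pads are clear now: cork centre (181,214), blue corners (222,180),(285,174),(291,233),(230,238), tube from (191,272) to (278,266), knob top near (463,152).

```bash
python3 - <<'E'
from m import *
c=load('w4')
k=blobs(c,(108,150,80),(125,255,255),500,(200,150,320,260))[0]; p=cv2.boxPoints(cv2.minAreaRect(k)); print('blue',ray(c,*p.mean(0),.003)[:2].round(4))
for q in [(222,180),(285,174),(291,233),(230,238)]: print(ray(c,*q,.003)[:2].round(3))
k=blobs(c,(5,60,40),(20,255,255),500,(130,170,220,250))[0]; e=cv2.fitEllipse(cv2.convexHull(k)); print('cork',e[0],e[1],ray(c,*e[0],.003)[:2].round(4))
for z in (.026,.032): print('tube',[ray(c,*q,z)[:2].round(3).tolist() for q in [(191,272),(278,266)]])
for n,q,z in [('gateL',(434,169),.058),('gateR',(491,172),.058),('gate far R',(499,80),.058),('gate far L',(445,79),.058),('g1',(358,184),.008),('g2',(510,184),.008),('g3',(541,37),.008),('g4',(369,37),.008),('V- in',(415,152),.045),('Vmid-',(407,152),.045),('V+',(496,152),.045),('stop+',(519,151),.03),('knob top',(463,152),.092),('knob right end',(483,153),.058)]: print(n,ray(c,*q,z)[:2].round(3))
E
```

```text
blue [0.5546 0.0606]
[0.512 0.022]
[0.517 0.106]
[0.601 0.101]
[0.595 0.016]
cork (181.98680114746094, 214.8983917236328) (56.35542297363281, 62.0284538269043) [ 0.5513 -0.0426]
tube [[0.627, -0.042], [0.637, 0.077]]
tube [[0.624, -0.039], [0.634, 0.078]]
gateL [0.529 0.274]
gateR [0.543 0.337]
gate far R [0.445 0.343]
gate far L [0.436 0.287]
g1 [0.545 0.199]
g2 [0.576 0.396]
g3 [0.405 0.423]
g4 [0.374 0.226]
V- in [0.509 0.259]
Vmid- [0.507 0.249]
V+ [0.523 0.351]
stop+ [0.529 0.389]
knob top [0.509 0.286]
knob right end [0.52  0.328]
```

```bash
python3 -c "
from h import *
i=cv2.imread('pics/s4.png')[90:420,170:400]; cv2.imwrite('pics/s4c.png',cv2.resize(i,None,fx=1.8,fy=1.8))
i=cv2.imread('pics/w4.png')[20:200,340:560]; cv2.imwrite('pics/w4c.png',cv2.resize(i,None,fx=3.3,fy=3.3,interpolation=2))"
```

```text
(no output)
```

View pics/w4c.png

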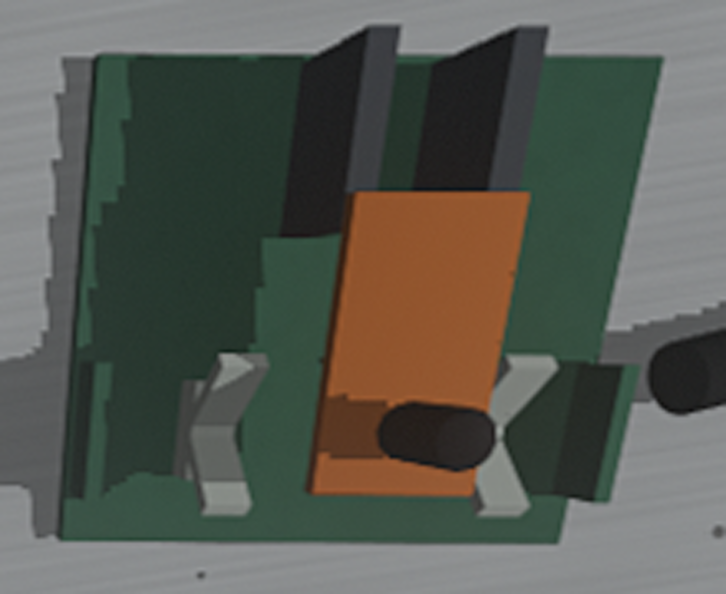

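```bash
python3 - <<'E'
from m import *
c=load('w4')
f=lambda x,y,z:ray(c,340+x/3.3-.3,20+y/3.3-.3,z)[:2]
print('knob top',f(465,435,.092).round(4))
a,b=f(235,431,.045),f(517.5,435,.045); print('V',a.round(4),b.round(4),'mid',((a+b)/2).round(4),np.linalg.norm(b-a).round(3))
for q in [(243,365),(227,498),(532,367),(503,503)]: print(f(*q,.045).round(4))
g=np.array([f(308,493,.058),f(474,495,.058),f(530,192,.058),f(355,192,.058)]); print('gate',g.round(3).tolist(),g.mean(0).round(4))
B=np.array([f(60,538,.008),f(558,541,.008),f(663,58,.008),f(97,56,.008)]);print('base',B.round(3).tolist(),B.mean(0).round(4),np.degrees(np.arctan2(*(B[1]-B[0]))),np.degrees(np.arctan2(*(B[2]-B[3]))))
E
```

```text
knob top [0.511  0.3038]
V [0.506  0.2539] [0.5229 0.3517] mid [0.5144 0.3028] 0.099
[0.4839 0.2575]
[0.5293 0.2502]
[0.5001 0.3557]
[0.5465 0.3474]
gate [[0.529, 0.273], [0.539, 0.329], [0.444, 0.344], [0.435, 0.289]] [0.4865 0.3086]
base [[0.543, 0.199], [0.575, 0.394], [0.405, 0.422], [0.374, 0.226]] [0.4743 0.3104] 9.33488126876957 9.182160124500818
```

View pics/s4c.png

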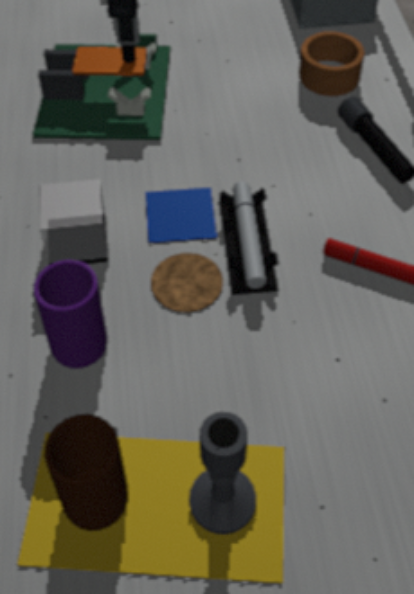

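Side crop: cup and candlestick both upright on the mat, pads empty, tube still in its rest (245,235), cube untouched.

```bash
python3 -c "
from d import *
print(ctrl.get_obs()['q'].round(2))
c=load('side0');f=lambda x,y:(170+x/2.853-.2,90+y/2.848-.2)
# guide height: camera ray of foot (near guide lower right end) vs top
for top,foot in(((133,118),(133,155)),((68,113),(72,157))):
  for zt in(.05,.06,.07,.08): print(zt,ray(c,*f(*top),zt)[:2].round(3),ray(c,*f(*foot),.008)[:2].round(3))
"; python3 d.py .514,.303,.25
```

```text
[-0.04  0.06  1.69 -0.    1.39 -1.45]
0.05 [0.449 0.287] [0.444 0.289]
0.06 [0.45  0.275] [0.444 0.289]
0.07 [0.451 0.262] [0.444 0.289]
0.08 [0.452 0.249] [0.444 0.289]
0.05 [0.393 0.302] [0.39  0.293]
0.06 [0.395 0.289] [0.39  0.293]
0.07 [0.397 0.276] [0.39  0.293]
0.08 [0.399 0.263] [0.39  0.293]
t 14.4 p [0.5209 0.0967 0.2577] yaw_y 81.0 tilt [ 0.    -0.001 -1.   ] open 1.0 gf 0.0 F [ 0.2 -0.1 -0.2]
[0.514, 0.303, 0.25] units [0.98 5.07 0.19]
```

Request:
carry_out(
  plan="0.15 0.8 0 0 0 0;0.17 0.85 0 0 0 0;0.17 0.85 0 0 0 0;0.17 0.85 0 0 0 0;0.17 0.85 0 0 0 0;0.15 0.87 0 0 0 0;0 0 0 0 0 1;0 0 0 0 0 1",
)

```text
time_s: 15.07
eef_pos: [0.5143, 0.3037, 0.2574]
eef_rot: [-0.0, 0.18, 0.984, -0.0]
wrist_force: [0.0, -0.2, 0.4]
opening: 0.998
grasp_force: 0.0
```

Request:
carry_out(
  plan="0 0 0 0 0 1;0 0 0 0 0 1;0 0 0 0 0 1;0 0 0 0 0 1;0 0 0 0 0 1;0 0 0 0 0 1;0 0 0 0 0 1;0 0 0 0 0 1",
)

```text
time_s: 15.73
eef_pos: [0.5149, 0.3015, 0.2576]
eef_rot: [0.0, 0.55, 0.835, -0.0]
wrist_force: [0.9, -0.1, 0.2]
opening: 1.0
grasp_force: 0.0
```

Request:
carry_out(
  plan="0 0 0 0 0 1;0 0 0 0 0 1;0 0 0 0 0 1;0 0 0 0 0 1;0 0 0 0 0 1;0 0 0 0 0 0.75;0 0 0 0 0 0;0 0 0 0 0 0",
)

```text
time_s: 16.4
eef_pos: [0.5148, 0.302, 0.2576]
eef_rot: [0.0, 0.762, 0.648, 0.0]
wrist_force: [-0.1, -0.2, 0.5]
opening: 0.997
grasp_force: 0.0
```

```bash
python3 d.py .513,.303,.25 .513,.303,.064;  python3 -c "
from h import *
snap('scene','s5.png');snap('wrist','w5.png')"
```

```text
t 16.4 p [0.5148 0.302  0.2576] yaw_y -9.3 tilt [ 0. -0. -1.] open 0.997 gf 0.0 F [-0.1 -0.2  0.5]
[0.513, 0.303, 0.25] units [ 0.02 -0.05  0.19]
[0.513, 0.303, 0.064] units [ 0.   -0.    4.65]
```

View pics/w5.png

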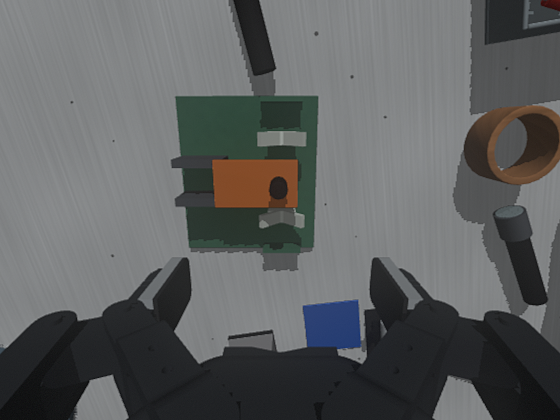

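Wrist view over the cassette: knob top (278,186), V blocks centred (282,138) and (282,217), gate spanning columns 213–298.

```bash
python3 - <<'E'
from m import *
c=load('w5')
print((-c['R'].T@c['t']).round(3))
for q,z in [((278.5,186),.092),((282,138),.040),((282,217),.040),((258,139),.045),((306,138),.045),((259.5,219),.045),((304,217),.045),((298,184),.058),((332,324),.003),((250,343),.07)]: print(q,ray(c,*q,z)[:2].round(4))
E
```

```text
[0.525 0.372 0.399]
(278.5, 186) [0.5138 0.3101]
(282, 138) [0.5251 0.3548]
(282, 217) [0.5098 0.2601]
(258, 139) [0.4979 0.3583]
(306, 138) [0.5522 0.3506]
(259.5, 219) [0.4823 0.2636]
(304, 217) [0.5366 0.2573]
(298, 184) [0.535  0.3019]
(332, 324) [0.5562 0.067 ]
(250, 343) [0.4428 0.1072]
```

Request:
carry_out(
  plan="0 -0.05 0.5 0 0 0;0 0 0.9 0 0 0;0 0 0.9 0 0 0;0 0 0.9 0 0 0;0 0 0.5 0 0 0;0 0 0 0 0 0;0 0 0 0 0 0;0 0 0 0 0 0",
)

```text
time_s: 17.17
eef_pos: [0.5136, 0.3041, 0.1112]
eef_rot: [0.0, 0.762, 0.648, 0.001]
wrist_force: [0.6, -1.1, 0.5]
opening: 0.999
grasp_force: 0.0
```

```bash
python3 d.py .513,.303,.064;python3 -c "
from h import *
snap('scene','s6.png');i=cv2.imread('pics/s6.png')[220:360,320:500];cv2.imwrite('pics/s6c.png',cv2.resize(i,None,fx=3,fy=3))"
```

```text
t 17.17 p [0.5136 0.3041 0.1112] yaw_y -9.3 tilt [ 0.003  0.001 -1.   ] open 0.999 gf 0.0 F [ 0.6 -1.1  0.5]
[0.513, 0.303, 0.064] units [-0.03 -0.01  1.18]
```

View pics/s6c.png

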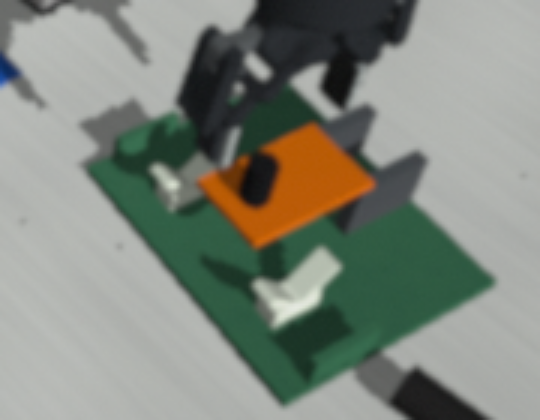

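```bash
python3 - <<'E'
from h import *
c=dict(np.load('pics/s6.npz'))
o=lambda X:((proj(c,X)-[320,220]+.3)*3).round()
print('knobtop pred',o([.513,.303,.092]),'base',o([.513,.303,.058]))
u=np.array([.987,-.16])
for s in(.0425,-.0425): print('tip',o([.5136+s*u[0],.3041+s*u[1],.124]))
for p in((262,162),(264,158)): print('knobtop meas',ray(c,320+p[0]/3-.3,220+p[1]/3-.3,.092)[:2].round(4))
E
```

```text
knobtop pred [264. 160.] base [253. 195.]
tip [219. 154.]
tip [331. 101.]
knobtop meas [0.5152 0.3033]
knobtop meas [0.5118 0.302 ]
```

Knob prediction matches the picture (264,160) in the crop, so I go down and grip it.

Request:
carry_out(
  plan="0 0 0.4 0 0 0;0 0 0.5 0 0 0;0 0 0.25 0 0 0;0 0 0 0 0 0;0 0 0 0 0 0;0 0 0 0 0 0;0 0 0 0 0 0;0 0 0 0 0 0",
)

```text
time_s: 17.88
eef_pos: [0.5131, 0.304, 0.0645]
eef_rot: [0.0, 0.762, 0.648, 0.001]
wrist_force: [-0.7, -0.0, -0.5]
opening: 1.002
grasp_force: 0.0
```

Request:
carry_out(
  plan="0 0 0 0 0 0;0 0 0 0 0 0;0 0 0 0 0 0;0 0 0 0 0 0;0 0 0 0 0 0;0 0 0 0 0 0;0 0 0 0 0 0;0 0 0 0 0 0",
  claw=1,
)

```text
time_s: 18.55
eef_pos: [0.5123, 0.3037, 0.0635]
eef_rot: [0.0, 0.762, 0.648, 0.0]
wrist_force: [-0.4, -0.3, 3.2]
opening: 0.216
grasp_force: 58.5
```

```bash
python3 d.py
```

```text
t 18.55 p [0.5123 0.3037 0.0635] yaw_y -9.3 tilt [ 0. -0. -1.] open 0.216 gf 58.5 F [-0.4 -0.3  3.2]
```

Request:
carry_out(
  plan="0 -0.3 0 0 0 0;0 -0.4 0 0 0 0;0 -0.4 0 0 0 0;0 -0.4 0 0 0 0;0 -0.3 0 0 0 0;0 -0.2 0 0 0 0;0 0 0 0 0 0;0 0 0 0 0 0",
)

```text
time_s: 19.22
eef_pos: [0.4323, 0.3167, 0.0635]
eef_rot: [-0.0, 0.762, 0.648, -0.0]
wrist_force: [-1.5, -2.3, 4.0]
opening: 0.211
grasp_force: 61.2
```

Request:
carry_out(
  plan="0 -0.04 0 0 0 0;0 -0.04 0 0 0 0;0 -0.03 0 0 0 0;0 0 0 0 0 0;0 0 0 0 0 0;0 0 0 0 0 0;0 0 0 0 0 0;0 0 0 0 0 0",
)

```text
time_s: 19.88
eef_pos: [0.4293, 0.3172, 0.0634]
eef_rot: [0.0, 0.762, 0.648, 0.0]
wrist_force: [-0.1, -3.3, 5.5]
opening: 0.214
grasp_force: 61.4
```

```bash
python3 d.py;python3 -c "
from h import *
snap('scene','s7.png')
print((np.hypot(.0,0)))"
```

```text
t 19.88 p [0.4293 0.3172 0.0634] yaw_y -9.3 tilt [ 0. -0. -1.] open 0.214 gf 61.4 F [-0.1 -3.3  5.5]
0.0
```

Request:
carry_out(
  plan="0 0 0 0 0 0;0 0 0 0 0 0;0 0 0 0 0 0;0 0 0 0 0 0;0 0 0 0 0 0;0 0 -0.5 0 0 0;0 0 -0.9 0 0 0;0 0 -0.9 0 0 0",
  claw=-1,
)

```text
time_s: 20.6
eef_pos: [0.4275, 0.3168, 0.1549]
eef_rot: [-0.001, 0.762, 0.648, -0.002]
wrist_force: [1.9, 0.6, 0.8]
opening: 0.998
grasp_force: 0.0
```

Request:
carry_out(
  plan="0 0 -0.9 0 0 0;0 0 -0.9 0 0 0;-0.6 0.55 -0.5 0 0 0;-0.64 0.57 0 0 0 0;-0.64 0.57 0 0 0 0;-0.64 0.57 0 0 0 0;-0.64 0.57 0 0 0 0;-0.64 0.57 0 0 0 0",
)

```text
time_s: 21.27
eef_pos: [0.5392, 0.1441, 0.2474]
eef_rot: [-0.0, 0.762, 0.648, 0.0]
wrist_force: [0.2, 0.4, -0.2]
opening: 1.002
grasp_force: 0.0
```

Request:
carry_out(
  plan="-0.64 0.57 0 0 0 0;-0.64 0.57 0 0 0 0;-0.64 0.57 0 0 0 0;-0.64 0.57 0 0 0 0;-0.64 0.59 0 0 0 0;0 0 0 0 0 -0.58;0 0 0 0 0 -0.57;0 0 0 0 0 0",
)

```text
time_s: 21.93
eef_pos: [0.6314, -0.0001, 0.2467]
eef_rot: [-0.0, 0.723, 0.691, -0.0]
wrist_force: [-0.1, 0.4, -0.5]
opening: 0.997
grasp_force: 0.0
```

Request:
carry_out(
  plan="0 0 0 0 0 0;0 0 0 0 0 0;0 0 0 0 0 0;0 0 0 0 0 0;0 0 0 0 0 0;0 0 0 0 0 0;0 0 0 0 0 0;0 0 0 0 0 0",
)

```text
time_s: 22.6
eef_pos: [0.6313, 0.0006, 0.2473]
eef_rot: [0.0, 0.724, 0.69, 0.0]
wrist_force: [-0.4, -0.1, 0.0]
opening: 0.998
grasp_force: 0.0
```

```bash
python3 d.py .633,0,.25;python3 -c "
from h import *
snap('wrist','w8.png');snap('scene','s8.png')"
```

```text
t 22.6 p [6.313e-01 6.000e-04 2.473e-01] yaw_y -2.7 tilt [ 0. -0. -1.] open 0.998 gf 0.0 F [-0.4 -0.1  0. ]
[0.633, 0, 0.25] units [-0.01  0.04 -0.07]
```

View pics/w8.png

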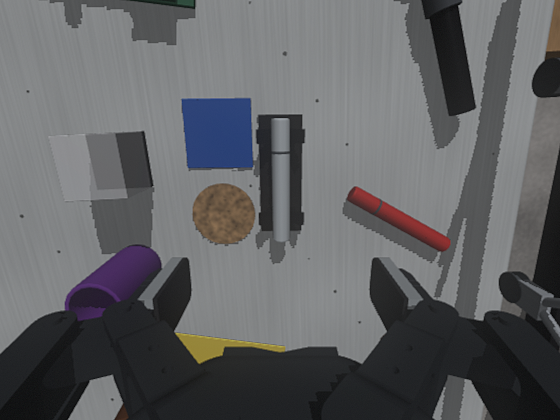

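Tube runs vertically from (281,118) to (281,242), parallel to tool x, so the yaw is right; blue pad centre (217,134), cork (224,213).

```bash
python3 - <<'E'
from m import *
c=load('w8')
print((-c['R'].T@c['t']).round(3))
for n,q,z in [('t1',(281,118),.027),('t2',(281,242),.027),('blue',(217,134),.003),('cork',(224,213),.003),('cube',(136,161),.035)]: print(n,ray(c,*q,z)[:2].round(4))
c=load('s8'); k=blobs(c,(5,200,100),(17,255,255),100,(340,230,480,330))[0]; h=cv2.convexHull(k)
p=cv2.boxPoints(cv2.minAreaRect(k)); print('gate',np.array([ray(c,*q,.058)[:2] for q in p]).round(3).tolist())
E
python3 d.py .633,0,.25
```

```text
[0.634 0.071 0.389]
t1 [0.6357 0.0763]
t2 [ 0.6285 -0.0763]
blue [0.5557 0.0614]
cork [ 0.5542 -0.0409]
cube [0.4647 0.0363]
gate [[0.448, 0.287], [0.332, 0.303], [0.369, 0.357], [0.477, 0.338]]
t 22.7 p [6.313e-01 6.000e-04 2.473e-01] yaw_y -2.7 tilt [ 0. -0. -1.] open 0.996 gf 0.0 F [ 0.3  0.5 -0.3]
[0.633, 0, 0.25] units [-0.01  0.04 -0.07]
```

Request:
carry_out(
  plan="-0.01 0.02 0.6 0 0 0;0 0 0.9 0 0 0;0 0 0.9 0 0 0;0 0 0.9 0 0 0;0 0 0.9 0 0 0;0 0 0.6 0 0 0;0 0 0 0 0 0;0 0 0 0 0 0",
)

```text
time_s: 23.37
eef_pos: [0.631, 0.0003, 0.0541]
eef_rot: [-0.001, 0.724, 0.69, -0.001]
wrist_force: [0.4, -0.8, -0.2]
opening: 0.994
grasp_force: 0.0
```

Request:
carry_out(
  plan="0 0 0.3 0 0 0;0 0 0.3 0 0 0;0 0 0.3 0 0 0;0 0 0.22 0 0 0;0 0 0 0 0 0;0 0 0 0 0 0;0 0 0 0 0 0;0 0 0 0 0 0",
)

```text
time_s: 24.03
eef_pos: [0.6327, 0.0, 0.0112]
eef_rot: [0.0, 0.724, 0.69, 0.0]
wrist_force: [-0.3, -0.3, -0.0]
opening: 1.001
grasp_force: 0.0
```

Request:
carry_out(
  plan="0 0 0 0 0 0;0 0 0 0 0 0;0 0 0 0 0 0;0 0 0 0 0 0;0 0 0 0 0 0;0 0 0 0 0 0;0 0 0 0 0 0;0 0 0 0 0 0",
  claw=1,
)

```text
time_s: 24.7
eef_pos: [0.6319, 0.0001, 0.0108]
eef_rot: [-0.0, 0.723, 0.69, -0.0]
wrist_force: [-3.2, -0.1, 5.3]
opening: 0.236
grasp_force: 58.7
```

```bash
python3 d.py .632,0,.16 .517,.303,.16
```

```text
t 24.7 p [6.319e-01 1.000e-04 1.080e-02] yaw_y -2.7 tilt [-0. -0. -1.] open 0.236 gf 58.7 F [-3.2 -0.1  5.3]
[0.632, 0, 0.16] units [-0.    0.   -3.73]
[0.517, 0.303, 0.16] units [ 7.43 -3.23  0.  ]
```

Request:
carry_out(
  plan="0 0 -0.2 0 0 0;0 0 -0.5 0 0 0;0 0 -0.8 0 0 0;0 0 -0.9 0 0 0;0 0 -0.9 0 0 0;0 0 -0.43 0 0 0;0.4 -0.17 0 0 0 0;0.6 -0.26 0 0 0 0",
)

```text
time_s: 25.37
eef_pos: [0.6184, 0.0397, 0.1617]
eef_rot: [0.002, 0.725, 0.689, 0.001]
wrist_force: [0.3, 0.8, -1.0]
opening: 0.237
grasp_force: 58.8
```

Request:
carry_out(
  plan="0.8 -0.35 0 0 0 0;0.85 -0.37 0 0 0 0;0.85 -0.37 0 0 0 0;0.85 -0.37 0 0 0 0;0.85 -0.37 0 0 0 0;0.85 -0.37 0 0 0 0;0.7 -0.3 0 0 0 0;0.68 -0.3 0 0 0 0",
)

```text
time_s: 26.03
eef_pos: [0.5149, 0.3052, 0.1587]
eef_rot: [-0.0, 0.723, 0.691, -0.001]
wrist_force: [0.5, 0.1, -0.4]
opening: 0.232
grasp_force: 58.8
```

Request:
carry_out(
  plan="0 0 0 0 0 0.58;0 0 0 0 0 0.57;0 0 0 0 0 0;0 0 0 0 0 0;0 0 0 0 0 0;0 0 0 0 0 0;0 0 0 0 0 0;0 0 0 0 0 0",
)

```text
time_s: 26.7
eef_pos: [0.5171, 0.3027, 0.1596]
eef_rot: [-0.0, 0.762, 0.647, -0.0]
wrist_force: [-0.6, 1.0, -0.3]
opening: 0.237
grasp_force: 58.8
```

```bash
python3 d.py .517,.303,.16 .517,.303,.08;python3 -c "
from h import *
snap('wrist','w9.png')"
```

```text
t 26.7 p [0.5171 0.3027 0.1596] yaw_y -9.3 tilt [-0.  0. -1.] open 0.237 gf 58.8 F [-0.6  1.  -0.3]
[0.517, 0.303, 0.16] units [ 0.01 -0.   -0.01]
[0.517, 0.303, 0.08] units [-0.  0.  2.]
```

View pics/w9.png

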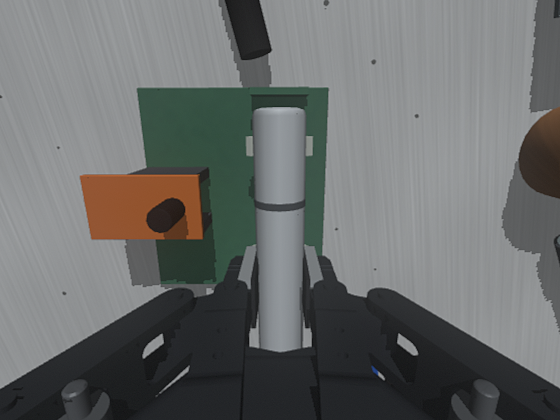

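Tube centred (col 280) between V-block edges (250 and 309, row 146), gate clear at left (edge col 210). Lowering.

Request:
carry_out(
  plan="0 0 0.4 0 0 0;0 0 0.6 0 0 0;0 0 0.6 0 0 0;0 0 0.6 0 0 0;0 0 0.3 0 0 0;0 0 0 0 0 0;0 0 0 0 0 0;0 0 0 0 0 0",
)

```text
time_s: 27.42
eef_pos: [0.5182, 0.3034, 0.0612]
eef_rot: [0.0, 0.762, 0.648, 0.001]
wrist_force: [-0.4, -0.1, -1.2]
opening: 0.235
grasp_force: 58.8
```

Request:
carry_out(
  plan="0 0 0.2 0 0 0;0 0 0.2 0 0 0;0 0 0.2 0 0 0;0 0 0.2 0 0 0;0 0 0.12 0 0 0;0 0 0 0 0 0;0 0 0 0 0 0;0 0 0 0 0 0",
)

```text
time_s: 28.08
eef_pos: [0.517, 0.3031, 0.0227]
eef_rot: [-0.0, 0.762, 0.648, -0.0]
wrist_force: [0.2, -0.3, -1.0]
opening: 0.239
grasp_force: 58.7
```

```bash
python3 d.py .517,.303,.021
```

```text
t 28.08 p [0.517  0.3031 0.0227] yaw_y -9.3 tilt [-0. -0. -1.] open 0.239 gf 58.7 F [ 0.2 -0.3 -1. ]
[0.517, 0.303, 0.021] units [-0.    0.    0.04]
```

Request:
carry_out(
  plan="0 0 0.04 0 0 0;0 0 0 0 0 0;0 0 0 0 0 0;0 0 0 0 0 0;0 0 0 0 0 0;0 0 0 0 0 0;0 0 0 0 0 0;0 0 0 0 0 0",
)

```text
time_s: 28.75
eef_pos: [0.5173, 0.3032, 0.022]
eef_rot: [0.0, 0.762, 0.648, 0.0]
wrist_force: [-2.1, -0.8, 5.5]
opening: 0.235
grasp_force: 59.3
```

Request:
carry_out(
  plan="0 0 0 0 0 0;0 0 0 0 0 0;0 0 0 0 0 0;0 0 0 0 0 0;0 0 -0.3 0 0 0;0 0 -0.6 0 0 0;0 0 -0.9 0 0 0;0 0 -0.9 0 0 0",
  claw=0,
)

```text
time_s: 29.42
eef_pos: [0.516, 0.3027, 0.1301]
eef_rot: [-0.0, 0.762, 0.648, -0.001]
wrist_force: [1.9, 0.4, 0.8]
opening: 0.501
grasp_force: 0.0
```

Request:
carry_out(
  plan="0 0 -0.5 0 0 0;0 0 0 0 0 0;0 0 0 0 0 0;0 -0.6 0 0 0 0;0 -0.8 0 0 0 0;0 -0.8 0 0 0 0;0 0 0 0 0 0;0 0 0 0 0 0",
  claw=-1,
)

```text
time_s: 30.08
eef_pos: [0.4278, 0.3171, 0.1478]
eef_rot: [-0.0, 0.761, 0.648, -0.002]
wrist_force: [0.6, 0.4, -0.0]
opening: 0.997
grasp_force: 0.0
```

```bash
python3 d.py .4293,.3172,.1 .4293,.3172,.0645;python3 -c "
from h import *
snap('scene','s10.png');snap('wrist','w10.png')
a=cv2.imread('pics/s10.png')[220:360,300:500];b=cv2.imread('pics/w10.png')[60:300,60:400]
a=cv2.resize(a,(460,322));b=cv2.resize(b,(340,240));o=np.zeros((322,800,3),np.uint8);o[:,:460]=a;o[:240,460:]=b;cv2.imwrite('pics/c10.png',o)"
```

```text
t 30.08 p [0.4278 0.3171 0.1478] yaw_y -9.2 tilt [-0.003 -0.001 -1.   ] open 0.997 gf 0.0 F [ 0.6  0.4 -0. ]
[0.4293, 0.3172, 0.1] units [0.01 0.04 1.2 ]
[0.4293, 0.3172, 0.0645] units [0.   0.   0.89]
```

View pics/c10.png

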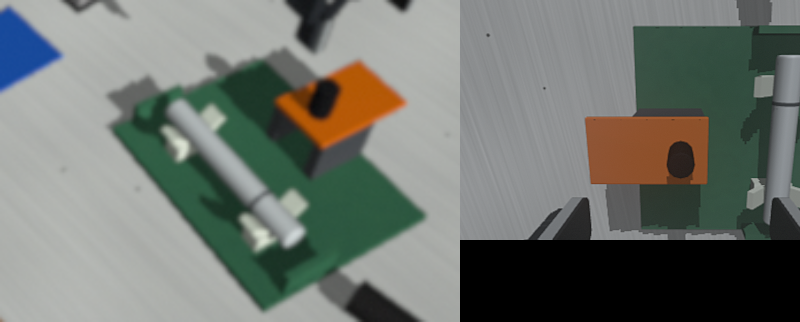

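Tube lies in both V blocks between the stops (left panel, (180,105)–(290,235)); gate open. Now regrip the knob and shut.

Request:
carry_out(
  plan="0 0.03 0.3 0 0 0;0 0 0.6 0 0 0;0 0 0.6 0 0 0;0 0 0.4 0 0 0;0 0 0.18 0 0 0;0 0 0 0 0 0;0 0 0 0 0 0;0 0 0 0 0 0",
)

```text
time_s: 30.85
eef_pos: [0.4325, 0.3173, 0.0669]
eef_rot: [0.0, 0.762, 0.647, 0.001]
wrist_force: [0.3, 0.9, 0.9]
opening: 1.001
grasp_force: 0.0
```

Request:
carry_out(
  plan="0 0 0 0 0 0;0 0 0 0 0 0;0 0 0 0 0 0;0 0 0 0 0 0;0 0 0 0 0 0;0 0 0 0 0 0;0 0 0 0 0 0;0 0 0 0 0 0",
  claw=1,
)

```text
time_s: 31.52
eef_pos: [0.4315, 0.3171, 0.0665]
eef_rot: [0.0, 0.762, 0.648, 0.0]
wrist_force: [-2.2, -0.3, 5.2]
opening: 0.213
grasp_force: 58.5
```

Request:
carry_out(
  plan="0 0.2 0 0 0 0;0 0.35 0 0 0 0;0 0.4 0 0 0 0;0 0.4 0 0 0 0;0 0.4 0 0 0 0;0 0.3 0 0 0 0;0 0.1 0 0 0 0;0 0 0 0 0 0",
)

```text
time_s: 32.18
eef_pos: [0.5165, 0.3034, 0.0666]
eef_rot: [-0.0, 0.762, 0.647, -0.0]
wrist_force: [-3.4, 0.5, 7.2]
opening: 0.211
grasp_force: 60.2
```

Request:
carry_out(
  plan="0 0 0 0 0 0;0 0 0 0 0 0;0 0.02 0 0 0 0;0 0 0 0 0 0;0 0 0 0 0 0;0 0 0 0 0 0;0 0 0 0 0 0;0 0 0 0 0 0",
)

```text
time_s: 32.85
eef_pos: [0.5165, 0.3034, 0.0666]
eef_rot: [-0.0, 0.762, 0.648, -0.0]
wrist_force: [-3.3, -0.5, 7.2]
opening: 0.215
grasp_force: 60.2
```

```bash
python3 d.py .517,.303,.0645
```

```text
t 32.85 p [0.5165 0.3034 0.0666] yaw_y -9.3 tilt [-0.001  0.    -1.   ] open 0.215 gf 60.2 F [-3.3 -0.5  7.2]
[0.517, 0.303, 0.0645] units [-0.01  0.01  0.05]
```

Request:
carry_out(
  plan="0 0.04 0 0 0 0;0 0.04 0 0 0 0;0 0 0 0 0 0;0 0 0 0 0 0;0 0 0 0 0 0;0 0 0 0 0 0;0 0 0 0 0 0;0 0 0 0 0 0",
)

```text
time_s: 33.52
eef_pos: [0.5166, 0.3034, 0.0665]
eef_rot: [-0.002, 0.762, 0.648, -0.003]
wrist_force: [-14.0, 1.7, 16.2]
opening: 0.211
grasp_force: 61.2
```

Request:
carry_out(
  plan="0 0.04 0 0 0 0;0 0.04 0 0 0 0;0 0 0 0 0 0;0 0 0 0 0 0;0 0 0 0 0 0;0 0 0 0 0 0;0 0 0 0 0 0;0 0 0 0 0 0",
)

```text
time_s: 34.18
eef_pos: [0.5168, 0.3033, 0.0664]
eef_rot: [-0.004, 0.762, 0.648, -0.005]
wrist_force: [-26.7, 2.1, 24.5]
opening: 0.212
grasp_force: 62.4
```

Stop reached firmly: gate fully shut. Back off, release, lift, turn back.

Request:
carry_out(
  plan="0 -0.08 0 0 0 0;0 -0.08 0 0 0 0;0 0 0 0 0 0;0 0 0 0 0 0;0 0 0 0 0 0;0 0 0 0 0 0;0 0 0 0 0 0;0 0 0 0 0 0",
)

```text
time_s: 34.85
eef_pos: [0.5165, 0.3034, 0.0666]
eef_rot: [-0.0, 0.762, 0.648, -0.0]
wrist_force: [-4.6, -0.9, 6.7]
opening: 0.214
grasp_force: 60.2
```

Request:
carry_out(
  plan="0 0 0 0 0 0;0 0 0 0 0 0;0 0 0 0 0 0;0 0 0 0 0 0;0 0 0 0 0 0;0 0 -0.4 0 0 0;0 0 -0.9 0 0 0;0 0 -0.9 0 0 0",
  claw=-1,
)

```text
time_s: 35.52
eef_pos: [0.5155, 0.3024, 0.1531]
eef_rot: [-0.001, 0.762, 0.647, -0.002]
wrist_force: [-0.7, 1.1, 0.6]
opening: 0.996
grasp_force: 0.0
```

Request:
carry_out(
  plan="0 0 -0.9 0 0 0;0 0 -0.9 0 0 0;0 0 -0.6 0 0 0;0 0 0 0 0 -1;0 0 0 0 0 -1;0 0 0 0 0 -1;0 0 0 0 0 -1;0 0 0 0 0 -1",
)

```text
time_s: 36.18
eef_pos: [0.5169, 0.303, 0.25]
eef_rot: [-0.0, 0.576, 0.817, -0.0]
wrist_force: [-0.3, -0.0, -0.6]
opening: 0.999
grasp_force: 0.0
```

Request:
carry_out(
  plan="0 0 0 0 0 -1;0 0 0 0 0 -1;0 0 0 0 0 -1;0 0 0 0 0 -1;0 0 0 0 0 -1;0 0 0 0 0 -1;0 0 0 0 0 -1;0 0 0 0 0 -1",
)

```text
time_s: 36.85
eef_pos: [0.517, 0.303, 0.2499]
eef_rot: [-0.0, 0.212, 0.977, -0.0]
wrist_force: [0.0, -0.1, 0.1]
opening: 1.005
grasp_force: 0.0
```

Request:
carry_out(
  plan="0 0 0 0 0 -1;0 0 0 0 0 -1;0 0 0 0 0 -0.76;0 0 0 0 0 0;0 0 0 0 0 0;0 0 0 0 0 0;0 0 0 0 0 0;0 0 0 0 0 0",
)

```text
time_s: 37.52
eef_pos: [0.517, 0.303, 0.2501]
eef_rot: [-0.0, 0.079, 0.997, -0.0]
wrist_force: [0.6, 0.6, 0.5]
opening: 1.0
grasp_force: 0.0
```

```bash
python3 d.py .5569,-.3071,.25 .5569,-.3071,.108; python3 -c "
from h import *
snap('scene','s11.png')
a=cv2.imread('pics/s11.png')[120:360,180:500];cv2.imwrite('pics/c11.png',cv2.resize(a,None,fx=2.4,fy=2.4,interpolation=2))"
```

```text
t 37.52 p [0.517  0.303  0.2501] yaw_y 81.0 tilt [-0. -0. -1.] open 1.0 gf 0.0 F [0.6 0.6 0.5]
[0.5569, -0.3071, 0.25] units [ -3.38 -14.91   0.  ]
[0.5569, -0.3071, 0.108] units [-0.    0.    3.55]
```

View pics/c11.png

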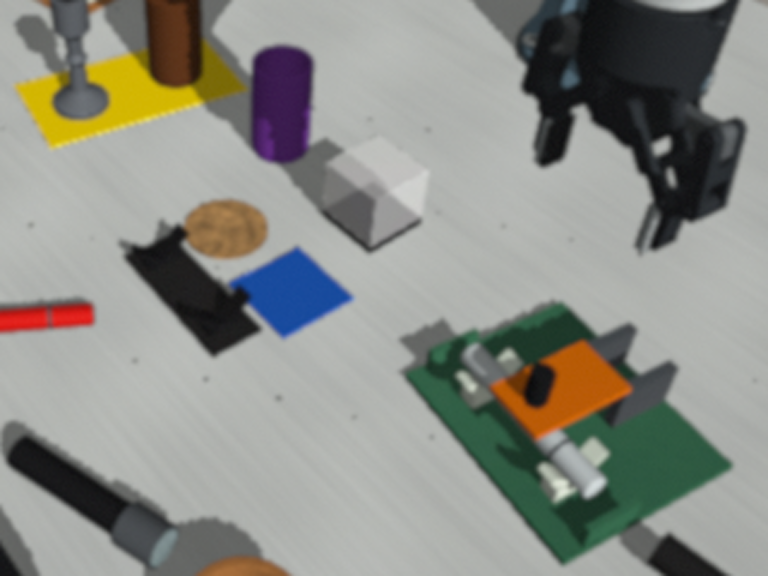

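The gate is shut over the tube (orange plate at (560,385)), the tube lies in both V blocks, and the cup and candlestick are upright on the mat. I count 16 pictures viewed, two over the 14 allowed, so I'll view no more and check by numbers only.

Request:
carry_out(
  plan="-0.19 -0.83 0 0 0 0;-0.19 -0.83 0 0 0 0;-0.19 -0.83 0 0 0 0;-0.19 -0.83 0 0 0 0;-0.19 -0.83 0 0 0 0;-0.19 -0.83 0 0 0 0;-0.19 -0.83 0 0 0 0;-0.19 -0.83 0 0 0 0",
)

```text
time_s: 38.23
eef_pos: [0.5355, 0.0296, 0.2503]
eef_rot: [0.0, 0.079, 0.997, -0.0]
wrist_force: [-0.3, 0.6, 0.0]
opening: 0.999
grasp_force: 0.0
```

Request:
carry_out(
  plan="-0.19 -0.83 0 0 0 0;-0.19 -0.83 0 0 0 0;-0.19 -0.83 0 0 0 0;-0.19 -0.83 0 0 0 0;-0.19 -0.83 0 0 0 0;-0.19 -0.83 0 0 0 0;-0.19 -0.83 0 0 0 0;-0.19 -0.83 0 0 0 0",
)

```text
time_s: 38.9
eef_pos: [0.554, -0.2424, 0.2502]
eef_rot: [0.0, 0.079, 0.997, -0.0]
wrist_force: [0.7, 0.8, 0.6]
opening: 1.003
grasp_force: 0.0
```

Request:
carry_out(
  plan="-0.19 -0.83 0 0 0 0;-0.15 -0.8 0 0 0 0;0 0 0 0 0 0;0 0 0 0 0 0;0 0 0 0 0 0;0 0 0 0 0 0;0 0 0 0 0 0;0 0 0 0 0 0",
)

```text
time_s: 39.57
eef_pos: [0.5577, -0.3059, 0.2504]
eef_rot: [0.0, 0.078, 0.997, -0.0]
wrist_force: [0.8, 0.4, -0.1]
opening: 1.002
grasp_force: 0.0
```

```bash
python3 d.py .5569,-.3071,.25 .5569,-.3071,.108
```

```text
t 39.57 p [ 0.5577 -0.3059  0.2504] yaw_y 81.1 tilt [ 0. -0. -1.] open 1.002 gf 0.0 F [ 0.8  0.4 -0.1]
[0.5569, -0.3071, 0.25] units [ 0.02 -0.03  0.01]
[0.5569, -0.3071, 0.108] units [0.   0.   3.55]
```

Request:
carry_out(
  plan="0.02 -0.03 0.5 0 0 0;0 0 0.9 0 0 0;0 0 0.9 0 0 0;0 0 0.8 0 0 0;0 0 0.45 0 0 0;0 0 0 0 0 0;0 0 0 0 0 0;0 0 0 0 0 0",
)

```text
time_s: 40.23
eef_pos: [0.5576, -0.3086, 0.1101]
eef_rot: [0.001, 0.078, 0.997, -0.001]
wrist_force: [0.2, 0.3, 0.5]
opening: 1.005
grasp_force: 0.0
```

Request:
carry_out(
  plan="0 0 0 0 0 0;0 0 0 0 0 0;0 0 0 0 0 0;0 0 0 0 0 0;0 0 0 0 0 0;0 0 0 0 0 0;0 0 0 0 0 0;0 0 0 0 0 0",
  claw=1,
)

```text
time_s: 40.9
eef_pos: [0.5572, -0.3083, 0.1095]
eef_rot: [0.001, 0.078, 0.997, -0.0]
wrist_force: [0.1, 2.1, 5.8]
opening: 0.454
grasp_force: 59.9
```

```bash
python3 d.py .5569,-.3071,.25 .5562,.0605,.25
```

```text
t 40.9 p [ 0.5572 -0.3083  0.1095] yaw_y 81.0 tilt [ 0.002 -0.001 -1.   ] open 0.454 gf 59.9 F [0.1 2.1 5.8]
[0.5569, -0.3071, 0.25] units [ 0.01  0.03 -3.51]
[0.5562, 0.0605, 0.25] units [ 1.45  9.07 -0.01]
```

Request:
carry_out(
  plan="0 0 -0.4 0 0 0;0 0 -0.8 0 0 0;0 0 -0.9 0 0 0;0 0 -0.9 0 0 0;0 0 -0.5 0 0 0;0.05 0.3 0 0 0 0;0.08 0.5 0 0 0 0;0.12 0.75 0 0 0 0",
)

```text
time_s: 41.57
eef_pos: [0.555, -0.2455, 0.2459]
eef_rot: [-0.001, 0.08, 0.997, 0.0]
wrist_force: [0.1, 1.9, -4.2]
opening: 0.451
grasp_force: 61.2
```

Request:
carry_out(
  plan="0.13 0.8 0 0 0 0;0.13 0.8 0 0 0 0;0.13 0.8 0 0 0 0;0.13 0.8 0 0 0 0;0.13 0.8 0 0 0 0;0.13 0.8 0 0 0 0;0.13 0.8 0 0 0 0;0.13 0.8 0 0 0 0",
)

```text
time_s: 42.23
eef_pos: [0.5531, 0.0164, 0.2454]
eef_rot: [-0.002, 0.078, 0.997, 0.0]
wrist_force: [1.2, 0.3, -3.0]
opening: 0.452
grasp_force: 61.2
```

Request:
carry_out(
  plan="0.1 0.6 0 0 0 0;0.06 0.4 0 0 0 0;0.02 0.15 0 0 0 0;0 0 0 0 0 0;0 0 0 0 0 0;0 0 0 0 0 0;0 0 0 0 0 0;0 0 0 0 0 0",
)

```text
time_s: 42.9
eef_pos: [0.5552, 0.0595, 0.2479]
eef_rot: [-0.0, 0.079, 0.997, -0.0]
wrist_force: [-0.3, 0.6, -3.3]
opening: 0.449
grasp_force: 61.5
```

```bash
python3 d.py .5562,.0605,.25 .5562,.0605,.1095
```

```text
t 42.9 p [0.5552 0.0595 0.2479] yaw_y 80.9 tilt [-0. -0. -1.] open 0.449 gf 61.5 F [-0.3  0.6 -3.3]
[0.5562, 0.0605, 0.25] units [-0.02  0.03 -0.05]
[0.5562, 0.0605, 0.1095] units [-0.    0.    3.51]
```

Down 3.46 units, release, rise, then head to the cup (0.4388, -0.2876).

Request:
carry_out(
  plan="-0.02 0.03 0.6 0 0 0;0 0 0.9 0 0 0;0 0 0.9 0 0 0;0 0 0.6 0 0 0;0 0 0.3 0 0 0;0 0 0.1 0 0 0;0 0 0.05 0 0 0;0 0 0 0 0 0",
)

```text
time_s: 43.57
eef_pos: [0.5574, 0.0612, 0.1115]
eef_rot: [0.001, 0.079, 0.997, -0.0]
wrist_force: [-0.4, 0.4, -3.7]
opening: 0.455
grasp_force: 61.4
```

Request:
carry_out(
  plan="0 0 0 0 0 0;0 0 0 0 0 0;0 0 0 0 0 0;0 0 0 0 0 0;0 0 0 0 0 0;0 0 0 0 0 0;0 0 0 0 0 0;0 0 0 0 0 0",
)

```text
time_s: 44.23
eef_pos: [0.5561, 0.0616, 0.1101]
eef_rot: [-0.0, 0.078, 0.997, -0.0]
wrist_force: [0.6, -0.1, -3.7]
opening: 0.453
grasp_force: 61.4
```

```bash
python3 d.py .5562,.0605,.25 .4388,-.2876,.25
```

```text
t 44.23 p [0.5561 0.0616 0.1101] yaw_y 81.0 tilt [-0. -0. -1.] open 0.453 gf 61.4 F [ 0.6 -0.1 -3.7]
[0.5562, 0.0605, 0.25] units [-0.01 -0.03 -3.5 ]
[0.4388, -0.2876, 0.25] units [ 1.54 -9.05  0.  ]
```

Request:
carry_out(
  plan="0 0 0.03 0 0 0;0 0 0 0 0 0;0 0 0 0 0 0;0 0 0 0 0 0;0 0 0 0 0 0;0 0 0 0 0 0;0 0 0 0 0 0;0 0 0 0 0 0",
)

```text
time_s: 44.9
eef_pos: [0.5566, 0.0616, 0.1094]
eef_rot: [0.001, 0.078, 0.997, 0.0]
wrist_force: [-0.6, 1.5, 4.8]
opening: 0.451
grasp_force: 61.9
```

Request:
carry_out(
  plan="0 0 0.03 0 0 0;0 0 0 0 0 0;0 0 0 0 0 0;0 0 0 0 0 0;0 0 0 0 0 0;0 0 0 0 0 0;0 0 0 0 0 0;0 0 0 0 0 0",
)

```text
time_s: 45.57
eef_pos: [0.5571, 0.0616, 0.1094]
eef_rot: [0.001, 0.078, 0.997, 0.0]
wrist_force: [-3.5, 1.9, 12.1]
opening: 0.458
grasp_force: 63.3
```

Standing on the pad. Release, rise, go to the cup.

Request:
carry_out(
  plan="0 0 -0.04 0 0 0;0 0 0 0 0 0;0 0 0 0 0 0;0 0 0 0 0 0;0 0 0 0 0 0;0 0 0 0 0 0;0 0 -0.5 0 0 0;0 0 -0.9 0 0 0",
  claw=-1,
)

```text
time_s: 46.23
eef_pos: [0.5527, 0.0618, 0.1612]
eef_rot: [-0.005, 0.078, 0.997, 0.0]
wrist_force: [0.4, -0.3, -0.3]
opening: 0.999
grasp_force: 0.0
```

Request:
carry_out(
  plan="0 0 -0.9 0 0 0;0 0 -0.9 0 0 0;0 0 -0.4 0 0 0;0.13 -0.8 0 0 0 0;0.13 -0.8 0 0 0 0;0.13 -0.8 0 0 0 0;0.13 -0.8 0 0 0 0;0.13 -0.8 0 0 0 0",
)

```text
time_s: 46.9
eef_pos: [0.5048, -0.0935, 0.2533]
eef_rot: [0.0, 0.078, 0.997, -0.0]
wrist_force: [1.5, -0.1, -0.2]
opening: 0.999
grasp_force: 0.0
```

Request:
carry_out(
  plan="0.13 -0.8 0 0 0 0;0.13 -0.8 0 0 0 0;0.13 -0.8 0 0 0 0;0.13 -0.8 0 0 0 0;0.13 -0.8 0 0 0 0;0.13 -0.8 0 0 0 0;0 0 0 0 0 0;0 0 0 0 0 0",
)

```text
time_s: 47.57
eef_pos: [0.444, -0.2785, 0.253]
eef_rot: [-0.0, 0.08, 0.997, 0.0]
wrist_force: [0.2, 1.0, -0.2]
opening: 1.0
grasp_force: 0.0
```

Request:
carry_out(
  plan="0.1 -0.25 0 0 0 0;0 0 0 0 0 0;0 0 0 0 0 0;0 0 0 0 0 0;0 0 0 0 0 0;0 0 0 0 0 0;0 0 0 0 0 0;0 0 0 0 0 0",
)

```text
time_s: 48.23
eef_pos: [0.4393, -0.2861, 0.2533]
eef_rot: [0.0, 0.078, 0.997, 0.0]
wrist_force: [-0.1, -0.0, -0.2]
opening: 1.002
grasp_force: 0.0
```

```bash
python3 d.py .4388,-.2876,.25 .4388,-.2876,.067
```

```text
t 48.23 p [ 0.4393 -0.2861  0.2533] yaw_y 81.0 tilt [ 0.  0. -1.] open 1.002 gf 0.0 F [-0.1 -0.  -0.2]
[0.4388, -0.2876, 0.25] units [ 0.01 -0.04  0.08]
[0.4388, -0.2876, 0.067] units [ 0.   -0.    4.57]
```

Request:
carry_out(
  plan="0 -0.04 0.6 0 0 0;0 0 0.9 0 0 0;0 0 0.9 0 0 0;0 0 0.9 0 0 0;0 0 0.8 0 0 0;0 0 0.5 0 0 0;0 0 0 0 0 0;0 0 0 0 0 0",
)

```text
time_s: 48.9
eef_pos: [0.4384, -0.2874, 0.0686]
eef_rot: [-0.001, 0.078, 0.997, 0.001]
wrist_force: [0.1, -0.1, 0.5]
opening: 1.003
grasp_force: 0.0
```

Request:
carry_out(
  plan="0 0 0 0 0 0;0 0 0 0 0 0;0 0 0 0 0 0;0 0 0 0 0 0;0 0 0 0 0 0;0 0 0 0 0 0;0 0 0 0 0 0;0 0 0 0 0 0",
  claw=1,
)

```text
time_s: 49.57
eef_pos: [0.4405, -0.2895, 0.072]
eef_rot: [0.002, 0.078, 0.997, -0.002]
wrist_force: [-0.2, 1.4, 6.5]
opening: 0.747
grasp_force: 66.9
```

```bash
python3 d.py .439,-.2876,.22 .5535,-.041,.22
```

```text
t 49.57 p [ 0.4405 -0.2895  0.072 ] yaw_y 81.0 tilt [ 0.004 -0.004 -1.   ] open 0.747 gf 66.9 F [-0.2  1.4  6.5]
[0.439, -0.2876, 0.22] units [ 0.03  0.03 -3.7 ]
[0.5535, -0.041, 0.22] units [-1.86  6.54 -0.01]
```

Request:
carry_out(
  plan="0 0 -0.4 0 0 0;0 0 -0.8 0 0 0;0 0 -0.9 0 0 0;0 0 -0.9 0 0 0;0 0 -0.6 0 0 0;0 0 -0.1 0 0 0;-0.1 0.35 0 0 0 0;-0.15 0.55 0 0 0 0",
)

```text
time_s: 50.23
eef_pos: [0.454, -0.255, 0.2174]
eef_rot: [0.0, 0.08, 0.997, -0.001]
wrist_force: [0.5, 0.3, -3.5]
opening: 0.743
grasp_force: 67.5
```

Request:
carry_out(
  plan="-0.23 0.8 0 0 0 0;-0.23 0.8 0 0 0 0;-0.23 0.8 0 0 0 0;-0.23 0.8 0 0 0 0;-0.23 0.8 0 0 0 0;-0.23 0.8 0 0 0 0;-0.16 0.5 0 0 0 0;-0.08 0.3 0 0 0 0",
)

```text
time_s: 50.9
eef_pos: [0.5534, -0.0401, 0.216]
eef_rot: [-0.001, 0.077, 0.997, 0.0]
wrist_force: [-0.8, -0.2, -3.0]
opening: 0.742
grasp_force: 67.6
```

Request:
carry_out(
  plan="0 0 0 0 0 0;0 0 0 0 0 0;0 0 0 0 0 0;0 0 0 0 0 0;0 0 0 0 0 0;0 0 0 0 0 0;0 0 0 0 0 0;0 0 0 0 0 0",
)

```text
time_s: 51.57
eef_pos: [0.5534, -0.0433, 0.2174]
eef_rot: [0.0, 0.079, 0.997, -0.0]
wrist_force: [0.4, -0.1, -4.0]
opening: 0.746
grasp_force: 67.5
```

```bash
python3 d.py .555,-.041,.22 .555,-.041,.073
```

```text
t 51.57 p [ 0.5534 -0.0433  0.2174] yaw_y 81.0 tilt [ 0. -0. -1.] open 0.746 gf 67.5 F [ 0.4 -0.1 -4. ]
[0.555, -0.041, 0.22] units [-0.03  0.06 -0.07]
[0.555, -0.041, 0.073] units [0.   0.   3.67]
```

Request:
carry_out(
  plan="-0.03 0.06 0.5 0 0 0;0 0 0.9 0 0 0;0 0 0.9 0 0 0;0 0 0.7 0 0 0;0 0 0.4 0 0 0;0 0 0.15 0 0 0;0 0 0 0 0 0;0 0 0 0 0 0",
)

```text
time_s: 52.23
eef_pos: [0.5557, -0.041, 0.076]
eef_rot: [0.001, 0.078, 0.997, -0.0]
wrist_force: [0.3, 0.2, -3.0]
opening: 0.741
grasp_force: 67.6
```

Request:
carry_out(
  plan="0 0 0.03 0 0 0;0 0 0 0 0 0;0 0 0 0 0 0;0 0 0 0 0 0;0 0 0 0 0 0;0 0 0 0 0 0;0 0 0 0 0 0;0 0 0 0 0 0",
)

```text
time_s: 52.9
eef_pos: [0.555, -0.0407, 0.0741]
eef_rot: [0.0, 0.078, 0.997, -0.0]
wrist_force: [-0.5, -0.5, -3.5]
opening: 0.745
grasp_force: 67.6
```

Request:
carry_out(
  plan="0 0 0.03 0 0 0;0 0 0 0 0 0;0 0 0 0 0 0;0 0 0 0 0 0;0 0 0 0 0 0;0 0 0 0 0 0;0 0 0 0 0 0;0 0 0 0 0 0",
)

```text
time_s: 53.57
eef_pos: [0.555, -0.0407, 0.0729]
eef_rot: [0.0, 0.078, 0.997, -0.0]
wrist_force: [-0.5, -0.3, -2.8]
opening: 0.742
grasp_force: 67.6
```

Request:
carry_out(
  plan="0 0 0.03 0 0 0;0 0 0 0 0 0;0 0 0 0 0 0;0 0 0 0 0 0;0 0 0 0 0 0;0 0 0 0 0 0;0 0 0 0 0 0;0 0 0 0 0 0",
)

```text
time_s: 54.23
eef_pos: [0.5552, -0.0408, 0.0721]
eef_rot: [0.0, 0.078, 0.997, -0.0]
wrist_force: [-2.0, 0.5, 4.2]
opening: 0.748
grasp_force: 68.0
```

Contact. Release, rise straight up, and back away toward +x/up for a clear view.

Request:
carry_out(
  plan="0 0 0 0 0 0;0 0 0 0 0 0;0 0 0 0 0 0;0 0 0 0 0 0;0 0 0 0 0 0;0 0 0 0 0 0;0 0 -0.4 0 0 0;0 0 -0.8 0 0 0",
  claw=-1,
)

```text
time_s: 54.9
eef_pos: [0.5517, -0.0398, 0.1161]
eef_rot: [-0.004, 0.078, 0.997, 0.001]
wrist_force: [-0.5, 0.8, -0.9]
opening: 1.001
grasp_force: 0.0
```

Request:
carry_out(
  plan="0 0 -0.9 0 0 0;0 0 -0.9 0 0 0;0 0 -0.9 0 0 0;0 0 -0.9 0 0 0;0 -0.8 0 0 0 0;0 -0.8 0 0 0 0;0 -0.8 0 0 0 0;0 -0.8 0 0 0 0",
)

```text
time_s: 55.57
eef_pos: [0.5347, -0.1682, 0.2641]
eef_rot: [0.0, 0.078, 0.997, -0.0]
wrist_force: [1.4, 0.2, -0.3]
opening: 1.001
grasp_force: 0.0
```

Request:
carry_out(
  plan="0 -0.8 0 0 0 0;0 -0.8 0 0 0 0;0 -0.8 0 0 0 0;0 0 0 0 0 0;0 0 0 0 0 0;0 0 0 0 0 0;0 0 0 0 0 0;0 0 0 0 0 0",
)

```text
time_s: 56.23
eef_pos: [0.5203, -0.2607, 0.2638]
eef_rot: [0.0, 0.078, 0.997, 0.0]
wrist_force: [0.0, -0.0, 0.6]
opening: 0.994
grasp_force: 0.0
```

```bash
python3 d.py; python3 - <<'E'
from m import *
c=snap('scene','s20.png'); b=load('scene0')
pts={'candle top':[.557,.0605,.143],'cup rim':[.555,-.041,.113]}
print({k:proj(c,v).round(1).tolist() for k,v in pts.items()})
# brown cup mask: compare contour in first and present picture
for n,im in(('start',b),('now',c)):
    k=blobs(im,(3,110,20),(13,255,140),100,(245,165,300,225))
    print(n,'cup',[(cv2.boundingRect(x),cv2.contourArea(x)) for x in k[:2]])
    k=blobs(im,(108,150,80),(125,255,255),30,(260,210,340,270))
    print(n,'blue',[(cv2.boundingRect(x),cv2.contourArea(x)) for x in k[:2]])
    k=blobs(im,(5,200,100),(17,255,255),100,(340,230,480,330)); p=cv2.boxPoints(cv2.minAreaRect(k[0]))
    print(n,'gate',cv2.boundingRect(k[0]))
d=cv2.absdiff(b['pixels'],c['pixels']).max(2)
for n,(x0,y0,x1,y1) in {'candle':(284,185,322,250),'cup':(255,170,292,228),'cube':(312,172,362,224),'purple':(283,138,312,188)}.items(): print(n,'frac changed',(d[y0:y1,x0:x1]>40).mean().round(3))
E
```

```text
t 56.23 p [ 0.5203 -0.2607  0.2638] yaw_y 81.1 tilt [ 0.  0. -1.] open 0.994 gf 0.0 F [ 0.  -0.   0.6]
{'candle top': [303.8, 192.3], 'cup rim': [274.1, 178.5]}
start cup [((261, 171, 27, 53), 1147.0)]
start blue [((276, 226, 50, 34), 283.5)]
start gate (387, 262, 57, 40)
now cup [((261, 172, 27, 52), 1146.5)]
now blue [((276, 227, 50, 33), 244.5)]
now gate (385, 262, 57, 40)
candle frac changed 0.057
cup frac changed 0.005
cube frac changed 0.001
purple frac changed 0.0
```

```bash
python3 -c "
from bench import ctrl
print(ctrl.hand_in())"
```

```text
the job is handed in; nothing more can be done
None
```

I handed the job in at about 56 s: the tube lies in the cradle with the gate pushed to its stop, and the candlestick and cup are back upright on their pads. The last camera comparison showed the cube and the purple cup unmoved. I viewed 16 pictures, two over the limit of 14.

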